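# Start a new batch in the glaze shaker

## Robot

A 6-joint arm with a two-finger parallel gripper is mounted at the origin on the work surface. World frame = base frame: x ahead of the robot, y to its left, z up, the work surface at z = 0. Lengths are in mm, angles in rad, forces in N, time in s.
With the tool pointing down it reaches from about 300 to 775 mm from the base axis. Payload 14.6 kg.
Tool frame: the origin (TCP) lies midway between the tips of the shut fingers; the grasp point (between the pads) lies 19 mm behind it; z points along the fingers, y is the line along which they close (so a half turn about z gives the same grasp; the last joint's range is limited). The gripper opens to 94 mm and grips with 3 to 60 N. Pads are 16 mm wide; open, the fingers measure 119 mm over their backs; the gripper's body (75 mm by 177 mm) begins 78 mm behind the grasp point.
Start: joints at [-1.38, 0.3, 1.521, -0, 1.321, -0.067], TCP at [140.218, -531.816, 173.246] pointing down, gripper open.
Joint ranges: [-3.03, 3.03], [-0.79, 2.21], [0.23, 2.52], [-1.04, 4.18], [0, 3.07], [-2.55, 2.55]. Speed limits (rad/s): [2.22, 2.22, 2.57, 3.14, 3.14, 3.14].

## Interface

Orientations are given as [roll, pitch, yaw] about the fixed x, y, z axes, in that order (R = Rz(yaw) Ry(pitch) Rx(roll)).
In Python, from cell import manip gives the robot as it stands.
- The arm moves only by the shell command python3 -m creep 'ROWS' [OPENING] [FORCE]. ROWS is text: rows parted by semicolons, each of 6 numbers parted by spaces: the shift along the tool's x, y, z normalised to -1 to 1, where 1 is 4 cm, then the turn, a rotation vector about the tool's x, y, z normalised to -1 to 1, where 1 is pi rad. In form: dx dy dz ax ay az; .... A call has 1 to 20 rows; each row shifts and turns the commanded pose from where the row before left it, along the tool's axes as they then stand; what a row does not reach is not made up. A row lasts 1/8 s, in which the tool goes at most 62.5 mm and 10.7 degrees, less where a joint would pass 70% of its speed; a pose out of reach is approached as far as the arm can. A call with a number of a shift or a turn outside -1 to 1 is refused whole. A call with a gripper value outside its range is refused whole. OPENING is the closure, from 0 (fully open) to 1 (shut), set as the call begins (- or left out, the last holds). The fingers move at their own pace and stop on an object; FORCE is the grip in N (left out, the last holds). Time passes only in rows, so rows that do not move let the fingers close. It gives the time, the measured TCP pose, the force, the opening and the grip force at its end, in the units of the state.
- manip.read_state(): the state, without advancing time (a new reading comes with each control period).
- manip.camera(name): name is "scene" or "top" or "wrist"; returns a dict with "color" (480x640x3 uint8, red, green, blue), "range_z" (480x640 float32, mm along the optical axis (not along the pixel's ray), 0 where there is no reading), "camera_matrix" (3x3 intrinsics, pixels), "T" (4x4, takes a point from camera to world coordinates). Camera axes: x right, y down, z forward; pixel columns grow to the right and rows downward; lengths in mm; the calibration is good to about 2 mm. A picture is of the moment at which its call begins.
- manip.sign_off(): hands the job in; it is judged then, once.
The state is a dict: "clock": time; "joints": joint angles; "qd": joint speeds; "effort": joint torques, N m; "eef_pos": TCP position; "eef_rot": TCP orientation; "wrist_force": force on the tool from outside, world axes, zero at the start; "moment": the same for the moment, N m; "finger_gap": finger opening in mm; "finger_force": force on a finger pad.
Only numpy, scipy, OpenCV 4.12 (cv2) and the standard library are available. Lean on these libraries where they do the work, as an engineer would, in place of code of your own. Each camera call takes 0.05 s, during which the arm holds its last target. There are 200 camera calls.

## Task

Get the glaze shaker going on a new batch: take every white-lidded finished jar out of its tray and drop it in the wire basket, and stand every blue-lidded jar upright on the tray floor. Only then tighten the clamp with the red-gripped ratchet lever, turning it clockwise (seen from above) and, at the end of each stroke, lifting it off its serrations to swing it back for another, until the hub is fully tight against its stop; leave the lever seated down. After that flip up the yellow guard on the switch box until it stays and press the green start button fully down; leave the guard up, the jars in their places and all the other things on the bench alone.

Things in the scene. Friction and masses are not known exactly. Their poses are not given: they have to be found in the camera images.
- shaker: Glaze-jar shaker, white housing fixed to the bench. Origin on the bench, under the tray; x across the tray (away from the robot at yaw 0), y along it, towards the lever. Housing: x -70..70, y -125..220 mm, 45 mm high. On it is an aluminium tray for a row of up to three jars along y, clear y -95..95 mm between end walls, x -40 (orange jaw, clamp open) to +30 mm (fixed fence).
- tray_floor (a point): Middle of the open tray's clear floor (shaker frame x -5, y 0, z 55 mm): 70 mm clear across x, 190 mm along y. Jaw, fence and end walls rise 18 mm above the floor.
- lever_axis (a point): Point on the vertical axis of the clamp lever (shaker frame x 0, y 165, z 106 mm), level with lever_grip when the lever is down.
- clamp_hub (a joint): Turn of the serrated clamp hub about that axis (rad), clockwise from above positive: 0 slack, starts between 0 and 0.35, hard stop at 3.4 = fully tight. It turns against 0.4 N m of friction (4 N at the grip), stays where it is left, and is turned both ways by the lever while that is down on the serrations. Turning it to 3.4 moves the jaw 20 mm in shaker +x, leaving 50 mm for the jars.
- lever_grip (a point): Middle of the lever's upright red grip, 22 mm diameter, with a 29 mm cap 18 to 28 mm above this point; 105 mm from lever_axis. A black arm, 14 mm thick, runs to the axis 22 mm lower. Two posts (60 mm from the axis, tops 117 mm above the bench) stop the arm 0.70 rad either side of shaker -x. Tightening carries the grip from the tray side towards shaker +y.
- clamp_swing (a joint): Angle of the lever on the hub (rad), clockwise positive, 0 at the start. The lever's direction, clockwise from shaker -x, is -0.65 + clamp_hub + clamp_swing. Dogs under the lever drop between 16 round serrations, so seated values are multiples of 0.3927 (play about 0.03). Lifted off, it swings freely.
- clamp_lever (a joint): Lift of the lever (m): 0 down on the serrations, at most 0.022; it is clear of them from 0.007 up. A spring and its weight pull it down with 4 to 6 N; set down on top of a serration it rests about 6 mm high and slips in as it is turned a little.
- switchbox: Grey switch box, 100 x 80 x 40 mm, fixed to the bench. Origin under its middle; x points to the guard's hinge side, away from the robot at yaw 0. The guard's hinge line runs along y through x 45, z 65 mm.
- guard (a joint): Opening of the hinged yellow clear guard over the switch (rad): 0 shut, 1.95 fully back. It weighs 70 g and falls shut if let go below about 1.5, and stays back if let go beyond 1.6.
- guard_tab (a point): Grip point on the guard's yellow tab, a strip 36 mm long (along the guard, away from the hinge), 16 mm wide (along the hinge) and 8 mm thick, in the guard's plane, beyond its front edge; this point is 24 mm from that edge, 116 mm from the hinge, 65 mm above the bench when shut. The guard panel is 92 x 70 mm.
- start (a joint): Travel of the green start button (m): 0 up, 0.006 fully down, it springs back; full travel takes 5 N.
- start_top (a point): Centre of the green button's top face, 28 mm in diameter, 58 mm above the bench (switchbox frame x -8, y 0), 5 mm under the shut guard.
- basket: Loose wire (slatted steel) basket for finished jars, 140 (x) x 200 (y) x 75 mm high, walls and floor 4 mm, 0.6 kg. Origin under its middle.
- new0: New glaze jar with a blue lid, waiting on the bench (two or three of them are there): cylinder 46 mm in diameter, 58 mm high, about 0.15 kg; origin at the centre of its underside, z up its axis.
- new1: New glaze jar with a blue lid, waiting on the bench (two or three of them are there): cylinder 46 mm in diameter, 58 mm high, about 0.15 kg; origin at the centre of its underside, z up its axis.
- new2: New glaze jar with a blue lid, waiting on the bench (two or three of them are there): cylinder 46 mm in diameter, 58 mm high, about 0.15 kg; origin at the centre of its underside, z up its axis.
- done0: Finished glaze jar with a white lid, standing in the shaker's tray at the start (two or three are there): cylinder 46 mm in diameter, 58 mm high, about 0.15 kg; origin at the centre of its underside, z up its axis.
- done1: Finished glaze jar with a white lid, standing in the shaker's tray at the start (two or three are there): cylinder 46 mm in diameter, 58 mm high, about 0.15 kg; origin at the centre of its underside, z up its axis.
- done2: Finished glaze jar with a white lid, standing in the shaker's tray at the start (two or three are there): cylinder 46 mm in diameter, 58 mm high, about 0.15 kg; origin at the centre of its underside, z up its axis.
- sponge: Bystander, to be left alone: yellow sponge, 85 x 60 x 28 mm; origin under its middle.
- cutter: Bystander, to be left alone: white plunger cutter, 40 mm wide, 42 mm high; origin under its middle.
- rib: Bystander, to be left alone: orange potter's rib, flat disc 70 mm wide, 6 mm thick; origin under its middle.
- brush: Bystander, to be left alone: wooden-handled brush lying flat; origin under its middle.
Things that resemble listed ones, but are neither listed nor needed, are in the scene too. Leave any orange look-alike of the new2 alone. Leave any orange look-alike of the new0 alone.

How it is judged (in metres and radians):
On the way, in this order (a step that is already met when the one before it is completed fails the run):
1. every finished (white-lidded) jar is in the basket and every new (blue-lidded) jar stands upright on the tray floor, all let go (x of new0 in the frame of shaker between -0.045 and 0.035 m and y of new0 in the frame of shaker between -0.095 and 0.095 m and z of new0 in the frame of shaker between 0.048 and 0.062 m and angle between each of new0, new1, new2's own z axis and vertical below 0.15 rad and x of new1 in the frame of shaker between -0.045 and 0.035 m and y of new1 in the frame of shaker between -0.095 and 0.095 m and z of new1 in the frame of shaker between 0.048 and 0.062 m and x of new2 in the frame of shaker between -0.045 and 0.035 m and y of new2 in the frame of shaker between -0.095 and 0.095 m and z of new2 in the frame of shaker between 0.048 and 0.062 m and x of done0 in the frame of basket between -0.068 and 0.068 m and y of done0 in the frame of basket between -0.098 and 0.098 m and z of done0 in the frame of basket between -0.005 and 0.072 m and x of done1 in the frame of basket between -0.068 and 0.068 m and y of done1 in the frame of basket between -0.098 and 0.098 m and z of done1 in the frame of basket between -0.005 and 0.072 m and x of done2 in the frame of basket between -0.068 and 0.068 m and y of done2 in the frame of basket between -0.098 and 0.098 m and z of done2 in the frame of basket between -0.005 and 0.072 m and contact force between the fingers and new0 below 0.3 N and contact force between the fingers and new1 below 0.3 N and contact force between the fingers and new2 below 0.3 N and contact force between the fingers and done0 below 0.3 N and contact force between the fingers and done1 below 0.3 N and contact force between the fingers and done2 below 0.3 N), for 0.2 s.
2. the clamp is tight: hub beyond 3.3 rad (value of joint clamp_hub above 3.3 rad), for 0.2 s.
3. the start button is pressed at least 4 mm with the guard up (value of joint start above 0.004 m and value of joint guard above 1.5 rad), for 0.05 s.
At the end, for the whole second after the job is handed in: Every new jar stands upright (within 0.15 rad) on the tray floor between its walls, every finished jar is inside the basket, all at rest; the clamp hub is beyond 3.3 rad; the lever is seated (lifted under 3 mm); the guard stays back beyond 1.7 rad; the start button has been pressed and is up again (x of new0 in the frame of shaker between -0.045 and 0.035 m and y of new0 in the frame of shaker between -0.095 and 0.095 m and z of new0 in the frame of shaker between 0.048 and 0.062 m and angle between each of new0, new1, new2's own z axis and vertical below 0.15 rad and x of new1 in the frame of shaker between -0.045 and 0.035 m and y of new1 in the frame of shaker between -0.095 and 0.095 m and z of new1 in the frame of shaker between 0.048 and 0.062 m and x of new2 in the frame of shaker between -0.045 and 0.035 m and y of new2 in the frame of shaker between -0.095 and 0.095 m and z of new2 in the frame of shaker between 0.048 and 0.062 m and x of done0 in the frame of basket between -0.068 and 0.068 m and y of done0 in the frame of basket between -0.098 and 0.098 m and z of done0 in the frame of basket between -0.005 and 0.072 m and x of done1 in the frame of basket between -0.068 and 0.068 m and y of done1 in the frame of basket between -0.098 and 0.098 m and z of done1 in the frame of basket between -0.005 and 0.072 m and x of done2 in the frame of basket between -0.068 and 0.068 m and y of done2 in the frame of basket between -0.098 and 0.098 m and z of done2 in the frame of basket between -0.005 and 0.072 m and value of joint clamp_hub above 3.3 rad and value of joint guard above 1.7 rad and value of joint clamp_lever below 0.003 m and value of joint start below 0.002 m and linear speed of each of new0, new1, new2, done0, done1, done2, basket below 0.02 m/s); the robot touches nothing.
It fails at once if the start button is pressed while the clamp is not tight (value of joint start above 0.003 m and not (value of joint clamp_hub above 3.3 rad)).
It fails at once if a bystander is pushed more than 50 mm (distance of any of sponge, cutter, rib, brush from where it was at the start of the episode above 0.05 m).
Of new0, new1, new2 only 2 to 3 are there at a start; the rules pass over those that are not, and their reading is None.
Of done0, done1, done2 only 2 to 3 are there at a start; the rules pass over those that are not, and their reading is None.
At some moment in a run one of new0, new1, new2, basket may be knocked a few centimetres aside while the robot is not near it.
It also fails if it takes over 210 s, if anything falls off the work surface, if the arm or the gripper's body presses on something with over 40 N, if the wrist force passes 120 N, or if a joint passes its speed limit or range.

## Working session

There is one attempt and no reset: what is moved stays moved. The work goes in short steps, Python scripts to look and compute and a shell command to move; the robot and the scene stay as the last step left them, time stands still between calls to the robot, and variables do not carry over. Pictures are saved under pics/ and viewed, at most 14 in all, crops included, and the job is handed in when it is done.

```bash
ls; mkdir -p pics; cat > h.py <<'E'
import numpy as np,cv2
from cell import manip
def shot(name,fn=None):
    c=manip.camera(name)
    if fn: cv2.imwrite('pics/'+fn,c['color'][:,:,::-1])
    return c
def cloud(c):
    K=c['camera_matrix'];z=c['range_z'].astype(float)
    v,u=np.mgrid[0:480,0:640]
    P=np.stack([(u-K[0,2])/K[0,0]*z,(v-K[1,2])/K[1,1]*z,z,np.ones_like(z)],-1)@np.array(c['T']).T
    P=P[...,:3]; P[z<=0]=np.nan
    return P
E
python3 - <<'E'
from h import *
for n in('top','scene'):
    c=shot(n,n+'0.png'); np.savez(n+'0.npz',color=c['color'],P=cloud(c),K=c['camera_matrix'],T=c['T']); print(n,np.round(c['T'],3).tolist())
print(manip.read_state())
E
```

```text
pics
top [[-0.027, -0.991, 0.131, 299.39], [-1.0, 0.025, -0.018, 5.452], [0.015, -0.132, -0.991, 1277.578], [0.0, 0.0, 0.0, 1.0]]
scene [[-0.428, 0.564, -0.706, 1076.119], [0.904, 0.258, -0.341, 273.395], [-0.011, -0.784, -0.62, 646.51], [0.0, 0.0, 0.0, 1.0]]
{'clock': 0.1, 'joints': array([-1.37960789e+00,  3.00417559e-01,  1.52151301e+00,  1.08489407e-05,
        1.32068054e+00, -6.65956005e-02]), 'qd': array([ 0.00062606, -0.00149125, -0.00171411, -0.00059066, -0.00113923,
       -0.00041795]), 'effort': array([ 1.35977672e-03, -5.32645190e+01, -3.53281081e+01,  7.09476345e-02,
        2.35492451e-02, -6.29982151e-05]), 'eef_pos': array([ 140.16903644, -531.56907886,  172.74450374]), 'eef_rot': array([-3.14057715e+00, -7.82598590e-05,  2.57781309e-01]), 'wrist_force': array([-0.0572641 , -0.32146027, -1.23126387]), 'moment': array([-0.00077139,  0.02936076, -0.053525  ]), 'finger_force': 0.0, 'finger_gap': 93.93504384049379}
```

View pics/top0.png

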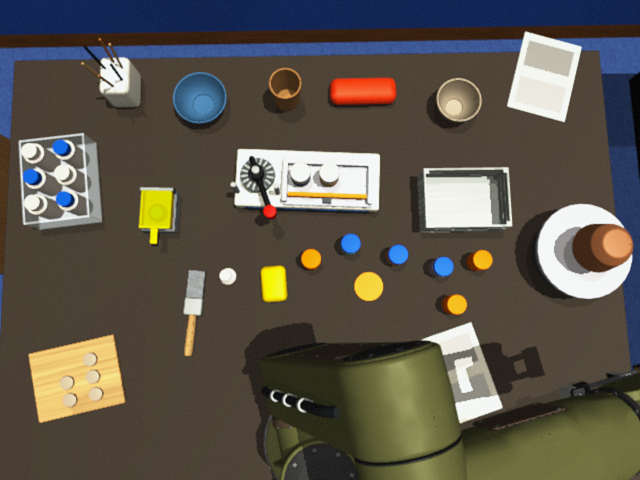

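View pics/scene0.png

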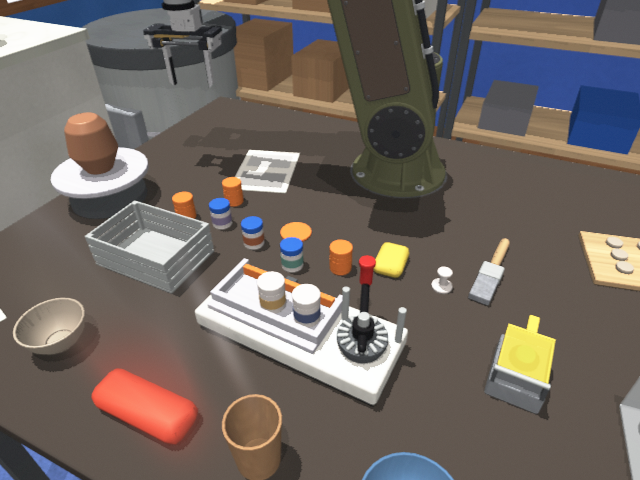

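Top view: blue jars at (350,243), (398,255) and (443,267); white jars at (301,173) and (329,175). The basket is at (464,200), the lever grip at (270,211) and the guard tab at (154,238). The scene view agrees. Next I'll measure the positions.

```bash
cat > m.py <<'E'
import sys
from h import *
def jars(P,col,kind):
    hsv=cv2.cvtColor(col,cv2.COLOR_RGB2HSV); h,s,v=[hsv[...,i].astype(int) for i in range(3)]
    m=dict(blue=(h>100)&(h<125)&(s>150)&(v>80),white=(s<40)&(v>140),red=((h<5)|(h>175))&(s>180),yellow=(h>25)&(h<34)&(s>170),green=(h>40)&(h<85)&(s>120))[kind]
    z=P[...,2]; lo,hi={'blue':(40,130),'white':(95,125),'red':(95,145),'yellow':(15,80),'green':(40,70)}[kind]
    m=m&(z>lo)&(z<hi)&(P[...,0]>150)&(P[...,0]<760)
    n,l,st,_=cv2.connectedComponentsWithStats(m.astype(np.uint8))
    out=[]
    for i in range(1,n):
        if st[i,4]<40: continue
        q=P[l==i]; zt=np.percentile(q[:,2],90); t=q[q[:,2]>zt-5]
        (cx,cy),r=cv2.minEnclosingCircle(t[:,:2].astype(np.float32)*1)
        out.append((kind,st[i,4],np.round(np.median(q,0)),'top mid',np.round((np.percentile(t[:,:2],2,0)+np.percentile(t[:,:2],98,0))/2,1),'z',round(np.median(t[:,2]),1),'circ',round(cx,1),round(cy,1),round(r,1)))
    return out
if __name__=='__main__':
    for n in('top0','scene0'):
        d=np.load(n+'.npz');P=d['P'];col=d['color'];print(n)
        for k in('blue','white','red','yellow'):
            for o in jars(P,col,k): print(*o)
        if 1:
            # housing top (z 40..50) & basket rim (z 68..80) & switch box
            for nm,b,zr in(('housing',(480,720,-80,340),(41,49)),('basket',(400,720,-420,-170),(68,80)),('box',(380,640,300,520),(36,44)),('lever',(480,720,100,260),(112,150)),('guard',(380,640,300,520),(55,72))):
                m=(P[...,0]>b[0])&(P[...,0]<b[1])&(P[...,1]>b[2])&(P[...,1]<b[3])&(P[...,2]>zr[0])&(P[...,2]<zr[1])
                q=P[m]
                if len(q)<20: continue
                r=cv2.minAreaRect(q[:,:2].astype(np.float32)); print(nm,len(q),np.round(q[:,2].mean(),1),[np.round(x,1) for x in r])
E
python3 m.py
```

```text
top0
blue 189 [683. 573. 112.] top mid [683.3 573.2] z 112.9 circ 684.1 573.7 17.8
blue 185 [617. 638. 112.] top mid [617. 637.] z 112.7 circ 615.0 637.2 18.9
blue 178 [564. 562. 112.] top mid [564.1 561.6] z 112.5 circ 563.2 562.0 17.9
blue 296 [454. -80.  58.] top mid [453.8 -80.5] z 58.4 circ 453.8 -80.7 22.7
blue 298 [ 426. -190.   57.] top mid [ 426.1 -190.9] z 58.4 circ 425.4 -190.2 22.3
blue 308 [ 395. -293.   58.] top mid [ 394.6 -294.6] z 58.3 circ 394.4 -294.8 22.7
white 183 [676. 644. 112.] top mid [676.2 643.2] z 112.7 circ 676.4 642.7 17.7
white 297 [612.  32. 113.] top mid [612.4  32.2] z 113.5 circ 612.8 32.2 22.7
white 306 [610. -34. 113.] top mid [610.1 -33.5] z 113.8 circ 610.4 -33.8 22.6
white 185 [624. 568. 112.] top mid [623.3 568.4] z 113.0 circ 622.4 568.3 18.0
white 45 [621. 134. 115.] top mid [620.3 133.8] z 115.5 circ 620.3 133.7 7.9
white 187 [557. 633. 112.] top mid [556.6 631.2] z 112.7 circ 556.8 630.6 18.2
red 138 [519. 100. 134.] top mid [519.3 100.7] z 134.6 circ 519.9 100.6 14.1
yellow 1269 [539. 371.  69.] top mid [528.5 370.1] z 69.5 circ 529.4 372
[... 834 characters left out ...]
1.  31. 113.] top mid [614.4  28.9] z 113.6 circ 613.3 28.6 23.4
white 43 [587. 179. 118.] top mid [585.5 178.5] z 117.7 circ 585.5 178.7 6.8
white 84 [621. 129. 116.] top mid [620.6 129.2] z 115.5 circ 620.4 129.0 8.8
red 307 [528.  99. 129.] top mid [522.1  97.3] z 134.6 circ 522.1 97.0 13.5
housing 3956 45.3 [array([620. , 132.5]), array([158.8, 436.8]), np.float64(10.9)]
basket 818 73.6 [array([ 553.7, -339.1]), array([161.3, 143.6]), np.float64(89.7)]
box 893 40.1 [array([549.8, 423.3]), array([196.1, 101.7]), np.float64(87.8)]
lever 249 121.3 [array([573.8, 119.6]), array([115.2,  73.1]), np.float64(46.6)]
guard 2937 67.7 [array([533.6, 424.4]), array([192. , 136.1]), np.float64(87.1)]
```

```bash
cat > p.py <<'E'
from h import *
from scipy.optimize import minimize
def rect(q,w,l):
    # fit known w(x) x l(y) rectangle to top-face points: minimise points outside + centre by robust edges
    best=None
    for yaw in np.radians(np.arange(-12,12.1,.25)):
        R=np.array([[np.cos(yaw),-np.sin(yaw)],[np.sin(yaw),np.cos(yaw)]]); a=q@R
        lo,hi=np.percentile(a,.7,0),np.percentile(a,99.3,0)
        s=np.prod(hi-lo)
        if best is None or s<best[0]: best=(s,yaw,R@((lo+hi)/2),hi-lo)
    return np.round(best[1],3),np.round(best[2],1),np.round(best[3],1)
if __name__=='__main__':
  for n in('top0','scene0'):
    d=np.load(n+'.npz');P=d['P'];hsv=cv2.cvtColor(d['color'],cv2.COLOR_RGB2HSV)
    for nm,b,zr,smax in(('housing',(510,720,-140,230),(38,50),60),('basket',(440,660,-470,-200),(69,80),256),('box',(470,620,300,450),(36,44),256),('guard',(440,640,300,450),(58,75),256)):
        m=(P[...,0]>b[0])&(P[...,0]<b[1])&(P[...,1]>b[2])&(P[...,1]<b[3])&(P[...,2]>zr[0])&(P[...,2]<zr[1])&(hsv[...,1]<smax)
        q=P[m]; print(n,nm,len(q),np.round(np.median(q[:,2]),1),*rect(q[:,:2],0,0))
E
python3 p.py
```

```text
top0 housing 2188 45.0 -0.057 [613.   22.9] [138.6 328.4]
top0 basket 656 74.2 -0.004 [ 553.2 -356.4] [140.5 201.6]
top0 box 169 39.7 -0.031 [544.8 369.1] [96.4 78.6]
top0 guard 1414 68.6 -0.048 [530.6 370.6] [127.7  71.1]
scene0 housing 4592 45.4 -0.048 [617.1  25.7] [135.9 315.2]
scene0 basket 1104 74.7 -0.004 [ 554.1 -360.8] [141.6 202. ]
scene0 box 781 40.3 -0.039 [549.2 363.6] [96. 76.]
scene0 guard 2800 68.2 -0.052 [532.5 366.5] [128.4  71.7]
```

```bash
python3 -m creep '0 0 -0.5 0 0 0; 0 0 -0.5 0 0 0;0 0 0 0 0 -0.05;0 0 0 0 0 -0.05' 0 20
```

```text
clock: 0.6
eef_pos: [140.2, -531.7, 213.1]
eef_rot: [-3.141, -0.0, 0.577]
wrist_force: [-0.0, 0.9, 0.8]
finger_gap: 93.8
finger_force: 0.0
```

```bash
python3 -m creep '0 0 0 0 0 -0.0504;0 0 0 0 0 -0.0504;0 0 0 0 0 -0.0504;0 0 0 0 0 -0.0504;0 0 0 0 0 -0.0504;0 0 0 0 0 -0.0504;0 0 0 0 0 0'
cat > g.py <<'E'
# usage: g.py x y z [x y z ...] : tool-frame shifts (units of 40 mm) from the present pose, leg after leg
import sys; from h import *; from scipy.spatial.transform import Rotation as Ro
s=manip.read_state(); p=s['eef_pos']; R=Ro.from_euler('xyz',s['eef_rot']).as_matrix()
print('at',np.round(p,1),np.round(s['eef_rot'],3))
a=list(map(float,sys.argv[1:]))
for i in range(0,len(a),3):
    t=np.array(a[i:i+3]); d=R.T@(t-p)/40; print(t,'units',np.round(d,3)); p=t
E
python3 g.py 612 -36 213 612 -36 80
```

```text
clock: 1.48
eef_pos: [140.2, -531.7, 212.9]
eef_rot: [-3.141, -0.001, 1.521]
wrist_force: [0.0, -0.3, -0.3]
finger_gap: 94.2
finger_force: 0.0
at [ 140.2 -531.7  212.9] [-3.141e+00 -1.000e-03  1.521e+00]
[612. -36. 213.] units [1.2964e+01 1.1164e+01 5.0000e-03]
[612. -36.  80.] units [-2.000e-03  0.000e+00  3.325e+00]
```

```bash
python3 -m creep '0.81 0.698 0 0 0 0;0.81 0.698 0 0 0 0;0.81 0.698 0 0 0 0;0.81 0.698 0 0 0 0;0.81 0.698 0 0 0 0;0.81 0.698 0 0 0 0;0.81 0.698 0 0 0 0;0.81 0.698 0 0 0 0;0.81 0.698 0 0 0 0;0.81 0.698 0 0 0 0;0.81 0.698 0 0 0 0;0.81 0.698 0 0 0 0;0.81 0.698 0 0 0 0;0.81 0.698 0 0 0 0;0.81 0.698 0 0 0 0;0.81 0.698 0 0 0 0;0 0 0 0 0 0;0 0 0 0 0 0'
python3 - <<'E'
from h import *
from m import jars
c=shot('wrist','w1.png');P=cloud(c);print(np.round(c['T'],2).tolist())
for k in('white','red'):
    for o in jars(P,c['color'],k): print(*o)
E
python3 g.py 611 -36 80
```

```text
clock: 3.72
eef_pos: [611.4, -36.1, 212.9]
eef_rot: [-3.141, 0.0, 1.52]
wrist_force: [-0.0, 0.3, -0.5]
finger_gap: 93.9
finger_force: 0.0
[[1.0, -0.05, -0.01, 615.7], [-0.05, -0.96, -0.27, 43.33], [-0.0, 0.27, -0.96, 424.85], [0.0, 0.0, 0.0, 1.0]]
white 261 [621. 132. 115.] top mid [620.  130.8] z 115.5 circ 619.9 130.6 8.1
white 159 [580.  84. 117.] top mid [580.9  84.2] z 117.4 circ 580.8 84.2 5.8
white 1532 [614.  31. 113.] top mid [613.1  28.7] z 113.4 circ 612.7 28.7 22.8
white 1666 [611. -36. 113.] top mid [610.5 -37. ] z 113.5 circ 610.4 -37.3 22.7
red 1265 [523.  96. 134.] top mid [520.9  96.8] z 134.1 circ 520.4 96.9 14.3
at [611.3 -36.5 213.2] [-3.141  0.     1.52 ]
[611. -36.  80.] units [ 0.012 -0.007  3.33 ]
```

View pics/w1.png

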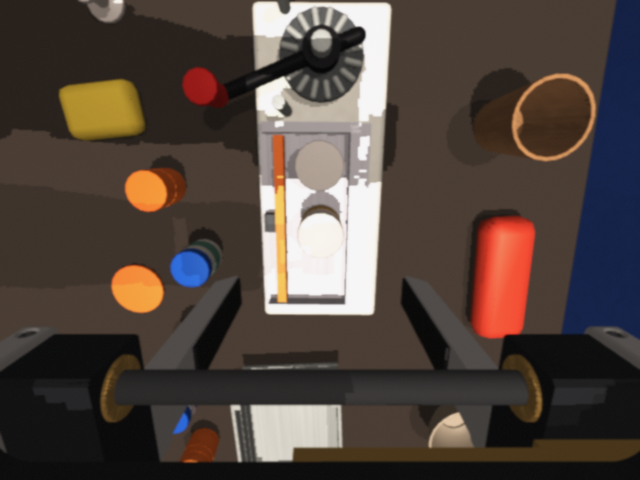

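The wrist view shows tray jars at (320,232) and (320,165), and the lever grip at (203,87). The numbers from the three views agree. Now grasping the first finished jar.

```bash
python3 -m creep '0 0 0.83 0 0 0;0 0 0.83 0 0 0;0 0 0.83 0 0 0;0 0 0.81 0 0 0;0 0 0 0 0 0' && python3 -m creep '0 0 0 0 0 0;0 0 0 0 0 0;0 0 0 0 0 0;0 0 0 0 0 0;0 0 0 0 0 0;0 0 0 0 0 0;0 0 -0.5 0 0 0;0 0 -0.7 0 0 0;0 0 -0.7 0 0 0;0 0 -0.7 0 0 0;0 0 0 0 0 0' 1 20
python3 - <<'E'
from h import *; from p import rect; from m import jars
c=shot('top');P=cloud(c)
b=(440,660,-500,-200); m=(P[...,0]>b[0])&(P[...,0]<b[1])&(P[...,1]>b[2])&(P[...,1]<b[3])&(P[...,2]>69)&(P[...,2]<80)
print(rect(P[m][:,:2],0,0))
for o in jars(P,c['color'],'blue'): print(*o)
E
python3 g.py 553 -315 185 553 -315 38
```

```text
clock: 4.4
eef_pos: [610.2, -36.5, 79.6]
eef_rot: [-3.138, -0.0, 1.52]
wrist_force: [-0.2, -0.1, 1.2]
finger_gap: 93.8
finger_force: 0.0
clock: 5.78
eef_pos: [612.5, -35.9, 187.2]
eef_rot: [3.138, 0.0, 1.522]
wrist_force: [-0.2, 0.0, 0.3]
finger_gap: 0.1
finger_force: 0.0
(np.float64(-0.004), array([ 553.3, -356.3]), array([140.6, 201.3]))
blue 196 [683. 573. 112.] top mid [682.8 573.3] z 112.5 circ 683.0 573.9 18.0
blue 190 [617. 637. 112.] top mid [616.3 637. ] z 113.0 circ 616.3 637.2 17.9
blue 183 [564. 561. 112.] top mid [564.1 562.3] z 112.6 circ 563.3 562.2 17.7
blue 301 [ 426. -190.   58.] top mid [ 425.1 -190.4] z 58.2 circ 425.3 -190.2 22.7
blue 308 [ 395. -294.   57.] top mid [ 394.6 -294.3] z 58.0 circ 394.8 -294.6 23.0
at [611.8 -35.9 185.4] [3.141 0.    1.522]
[ 553. -315.  185.] units [-7.042 -1.129  0.008]
[ 553. -315.   38.] units [ 0.000e+00 -3.000e-03  3.675e+00]
```

```bash
python3 - <<'E'
from h import *
from m import jars
a=shot('wrist');b=shot('scene')
P=cloud(a)
for k in('white','blue'):
    for o in jars(P,a['color'],k): print(*o)
cv2.imwrite('pics/m1.png',np.vstack([np.hstack([cv2.resize(x['color'][:,:,::-1],(400,300)) for x in(a,b)])]))
E
```

```text
white 404 [620. 130. 115.] top mid [620.1 130.6] z 115.3 circ 620.2 129.8 8.4
white 201 [581.  84. 117.] top mid [580.7  84.1] z 117.4 circ 580.6 84.4 5.9
white 1735 [614.  32. 113.] top mid [612.9  28.8] z 113.4 circ 613.0 28.5 22.8
white 1947 [610. -37. 113.] top mid [610.5 -37.3] z 113.5 circ 610.5 -37.6 22.9
blue 1290 [455. -84.  58.] top mid [454.4 -83.7] z 58.4 circ 453.7 -84.5 23.1
blue 668 [ 427. -187.   59.] top mid [ 426.3 -185. ] z 58.5 circ 425.4 -193.1 22.8
blue 760 [ 395. -296.   58.] top mid [ 394.9 -295.2] z 58.5 circ 394.4 -297.7 23.0
```

View pics/m1.png

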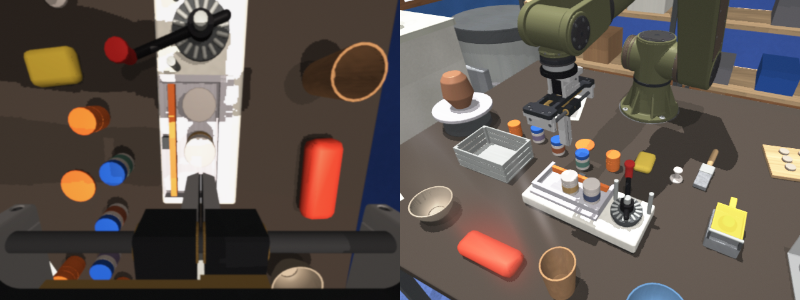

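The jar hasn't moved: the lift began before the fingers finished closing. Repeating with a longer wait.

```bash
python3 -m creep '0 0 0 0 0 0;0 0 0 0 0 0;0 0 0 0 0 0;0 0 0 0 0 0;0 0 0 0 0 0;0 0 0 0 0 0;0 0 0 0 0 0;0 0 0 0 0 0' 0; python3 g.py 610.5 -37 80
```

```text
clock: 6.92
eef_pos: [611.7, -35.8, 185.2]
eef_rot: [-3.142, 0.0, 1.522]
wrist_force: [0.7, -0.2, 0.5]
finger_gap: 77.1
finger_force: 0.0
at [611.7 -35.8 185.2] [-3.142  0.     1.522]
[610.5 -37.   80. ] units [-0.031 -0.028  2.631]
```

```bash
python3 -m creep '-0.03 -0.03 0.66 0 0 0;0 0 0.66 0 0 0;0 0 0.66 0 0 0;0 0 0.65 0 0 0;0 0 0 0 0 0' && python3 -m creep '0 0 0 0 0 0;0 0 0 0 0 0;0 0 0 0 0 0;0 0 0 0 0 0;0 0 0 0 0 0;0 0 0 0 0 0;0 0 0 0 0 0;0 0 0 0 0 0;0 0 0 0 0 0' 1 25
```

```text
clock: 7.55
eef_pos: [609.5, -36.9, 78.5]
eef_rot: [-3.138, -0.0, 1.522]
wrist_force: [0.0, -0.1, 0.5]
finger_gap: 93.9
finger_force: 0.0
clock: 8.68
eef_pos: [613.9, -37.3, 84.2]
eef_rot: [3.132, 0.0, 1.522]
wrist_force: [7.0, 0.1, 22.4]
finger_gap: 16.6
finger_force: 25.2
```

```bash
python3 - <<'E'
from h import *
a=shot('wrist');b=shot('scene')
cv2.imwrite('pics/m2.png',np.hstack([cv2.resize(a['color'][:,:,::-1],(400,300)),cv2.resize(b['color'][130:370,100:420,::-1],(400,300))]))
print(manip.read_state())
E
```

```text
{'clock': 8.775, 'joints': array([-1.20295114e-01,  5.17578197e-01,  1.43034138e+00,  2.69946763e-04,
        1.18355606e+00, -7.15540516e-02]), 'qd': array([-0.00063324, -0.00058998, -0.00090109,  0.00116073, -0.001857  ,
       -0.00083855]), 'effort': array([-4.03287085e-01, -4.93005717e+01, -2.16050184e+01, -1.87935862e-01,
        1.66352626e+00,  8.26892297e-03]), 'eef_pos': array([613.90452233, -37.26534169,  84.20220315]), 'eef_rot': array([3.13148359e+00, 4.72948454e-04, 1.52195220e+00]), 'wrist_force': array([ 7.10123145,  0.64627825, 21.81748005]), 'moment': array([ 0.05224385, -1.27271489,  0.01929015]), 'finger_force': 25.15706008533016, 'finger_gap': 16.76211934790435}
```

View pics/m2.png

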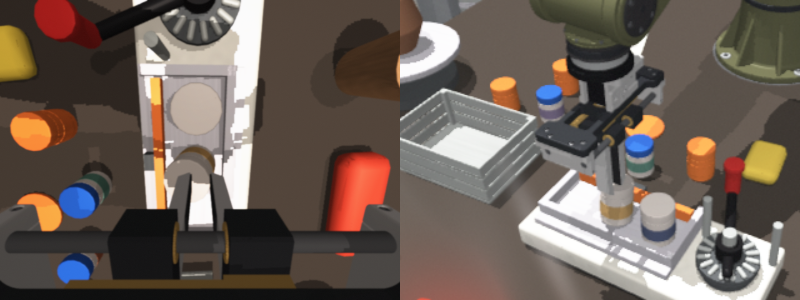

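```bash
python3 - <<'E'
from h import *
c=shot('wrist');P=cloud(c);K=c['camera_matrix'];T=np.array(c['T'])
s=manip.read_state();print(s['eef_pos'])
def proj(p):
    q=np.linalg.inv(T)@np.r_[p,1];return (K@q[:3]/q[2])[:2],q[2]
for dz in(0,19,60): print(dz,proj(s['eef_pos']+[0,0,dz]))
for v in range(230,460,20): print(v,[tuple(np.round(P[v,u]).tolist()) for u in(280,295,320,345)])
d=shot('scene');Q=cloud(d)
m=(Q[...,0]>560)&(Q[...,0]<670)&(Q[...,1]>-110)&(Q[...,1]<30)&(Q[...,2]>75)
for z0 in range(75,200,8):
    q=Q[m&(Q[...,2]>=z0)&(Q[...,2]<z0+8)]
    print(z0,len(q),np.round(np.percentile(q,[3,50,97],0)[:,:2],0).tolist())
E
```

```text
[613.89366886 -37.28170309  84.20922711]
0 (array([320.59823458, 270.59502822]), np.float64(225.59616759484447))
19 (array([320.89457165, 281.32257536]), np.float64(207.32737934330498))
60 (array([321.75375064, 312.4252767 ]), np.float64(167.9052573268251))
230 [(585.0, -15.0, 55.0), (596.0, -15.0, 56.0), (615.0, -16.0, 55.0), (633.0, -17.0, 56.0)]
250 [(584.0, -30.0, 56.0), (600.0, -15.0, 107.0), (614.0, -19.0, 98.0), (633.0, -32.0, 56.0)]
270 [(590.0, -25.0, 113.0), (599.0, -24.0, 115.0), (614.0, -24.0, 118.0), (632.0, -48.0, 57.0)]
290 [(589.0, -37.0, 114.0), (601.0, -27.0, 138.0), (613.0, -36.0, 119.0), (626.0, -28.0, 138.0)]
310 [(595.0, -27.0, 159.0), (602.0, -27.0, 159.0), (613.0, -50.0, 118.0), (625.0, -29.0, 159.0)]
330 [(597.0, -27.0, 177.0), (nan, nan, nan), (611.0, -99.0, 56.0), (623.0, -29.0, 176.0)]
350 [(604.0, -3.0, 227.0), (604.0, -30.0, 187.0), (610.0, -118.0, 55.0), (622.0, -31.0, 187.0)]
370 [(605.0, -6.0, 230.0), (608.0, -9.0, 227.0), (614.0, -9.0, 227.0), (620.0, -10.0, 227.0)]
390 [(605.0, -9.0, 233.0), (608.0, -11.0, 232.0), (614.0, -12.0, 231.0), (619.0, -11.
[... 490 characters left out ...]
623.0, -24.0], [636.0, 28.0]]
107 389 [[585.0, -40.0], [615.0, 15.0], [635.0, 29.0]]
115 155 [[592.0, -39.0], [608.0, -27.0], [626.0, 26.0]]
123 71 [[597.0, -46.0], [606.0, -32.0], [635.0, -28.0]]
131 88 [[596.0, -46.0], [626.0, -34.0], [635.0, -28.0]]
139 88 [[596.0, -48.0], [625.0, -34.0], [634.0, -28.0]]
147 90 [[594.0, -47.0], [629.0, -33.0], [635.0, -28.0]]
155 92 [[597.0, -46.0], [625.0, -33.0], [635.0, -28.0]]
163 98 [[596.0, -46.0], [626.0, -34.0], [635.0, -28.0]]
171 90 [[595.0, -45.0], [625.0, -33.0], [635.0, -28.0]]
179 73 [[595.0, -44.0], [631.0, -30.0], [635.0, -27.0]]
187 34 [[623.0, -39.0], [633.0, -31.0], [634.0, -29.0]]
195 19 [[625.0, -33.0], [630.0, -30.0], [635.0, -29.0]]
```

```bash
python3 - <<'E'
from h import *
b=shot('scene')
cv2.imwrite('pics/m3.png',cv2.resize(b['color'][200:320,220:380,::-1],(640,480),interpolation=cv2.INTER_CUBIC))
E
```

```text
(no output)
```

View pics/m3.png

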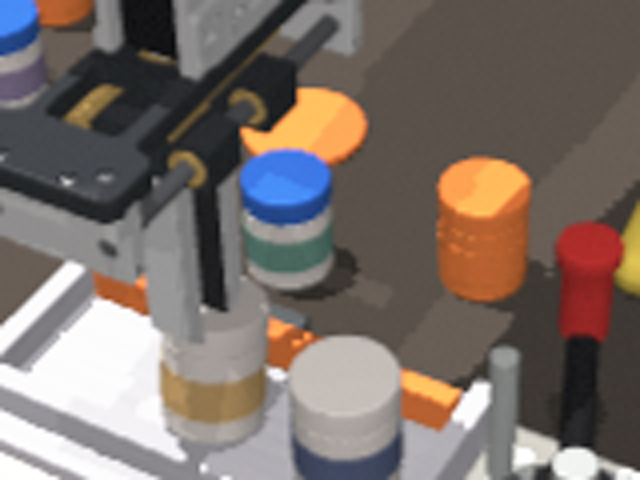

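```bash
python3 -m creep '0 0 0 0 0 0;0 0 0 0 0 0;0 0 0 0 0 0;0 0 0 0 0 0;0 0 0 0 0 0;0 0 0 0 0 0;0 0 0 0 0 0;0 0 0 0 0 0;0 0 -0.7 0 0 0;0 0 -0.7 0 0 0;0 0 -0.7 0 0 0;0 0 -0.7 0 0 0;0 0 0 0 0 0;0 0 0 0 0 0' 0 
python3 - <<'E'
from h import *
from m import jars
c=shot('wrist');P=cloud(c)
for o in jars(P,c['color'],'white'): print(*o)
s=manip.read_state();e=s['eef_pos'];print(e)
for n in('scene','wrist','top'):
    if n!='wrist': Q=cloud(shot(n))
    else: Q=P
    m=(abs(Q[...,0]-e[0])<70)&(abs(Q[...,1]-e[1])<22)&(Q[...,2]>118)
    q=Q[m]
    for sg in(-1,1):
        f=q[(sg*(q[:,0]-e[0])>0)]
        if len(f)>5: print(n,sg,len(f),'z low',np.round(np.percentile(f[:,2],[0,2,5,10]),0),'xy',np.round(np.percentile(f[f[:,2]<np.percentile(f[:,2],20)],[5,50,95],0)[:,:2],0).tolist())
E
```

```text
clock: 10.68
eef_pos: [610.0, -36.9, 190.6]
eef_rot: [-3.14, -0.0, 1.522]
wrist_force: [-0.4, 0.3, -0.9]
finger_gap: 94.3
finger_force: 0.0
white 390 [620. 130. 115.] top mid [620.1 130.7] z 115.3 circ 620.2 129.9 8.4
white 184 [580.  84. 117.] top mid [580.5  84.3] z 117.4 circ 580.6 84.3 6.0
white 1745 [614.  31. 113.] top mid [613.1  28.8] z 113.4 circ 612.9 28.5 22.9
white 1619 [574. -35. 115.] top mid [581.6 -35.1] z 121.3 circ 575.2 -35.0 19.9
[609.92485287 -36.93983534 190.43313726]
scene -1 1327 z low [118. 120. 122. 126.] xy [[559.0, -49.0], [580.0, -34.0], [591.0, -22.0]]
scene 1 6050 z low [224. 245. 265. 297.] xy [[621.0, -56.0], [664.0, -35.0], [671.0, -16.0]]
wrist -1 11657 z low [118. 120. 124. 238.] xy [[554.0, -47.0], [563.0, -29.0], [588.0, -23.0]]
wrist 1 20477 z low [222. 239. 256. 275.] xy [[657.0, -45.0], [659.0, -31.0], [668.0, -30.0]]
top -1 1235 z low [409. 420. 434. 445.] xy [[576.0, -57.0], [580.0, -36.0], [585.0, -17.0]]
top 1 465 z low [509. 514. 516. 519.] xy [[632.0, -57.0], [637.0, -36.0], [643.0, -18.0]]
```

The open fingertips are about 32 mm above the stated TCP. I'll measure that offset against the opening, and look at the tipped jar.

```bash
cat > tip.py <<'E'
from h import *
s=manip.read_state();e=s['eef_pos'];print(e,s['finger_gap'])
for n in('scene','wrist'):
    Q=cloud(shot(n,'tip_%s.png'%n))
    m=(abs(Q[...,0]-e[0])<75)&(abs(Q[...,1]-e[1])<14)&(Q[...,2]>135)&(Q[...,2]<300)
    q=Q[m]
    for sg in(-1,1):
        f=q[(sg*(q[:,0]-e[0])>0)]
        if len(f)>5: print(n,sg,len(f),'tip-TCP',np.round(np.percentile(f[:,2],[0,1,3])-e[2],1),np.round(np.median(f[f[:,2]<np.percentile(f[:,2],10)],0)))
E
python3 tip.py; for o in 0.5 1; do python3 -m creep '0 0 0 0 0 0;0 0 0 0 0 0;0 0 0 0 0 0;0 0 0 0 0 0;0 0 0 0 0 0;0 0 0 0 0 0;0 0 0 0 0 0' $o >/dev/null; python3 tip.py; done
python3 - <<'E'
from h import *
a=cv2.imread('pics/tip_scene.png');b=cv2.imread('pics/tip_wrist.png')
cv2.imwrite('pics/m4.png',np.hstack([cv2.resize(b,(400,300)),cv2.resize(a[150:330,180:420],(400,300))]))
E
```

```text
[610.03959337 -36.91308836 190.75587201] 94.16661142726396
scene -1 589 tip-TCP [33.3 34.3 36.3] [563. -33. 229.]
scene 1 626 tip-TCP [34.7 39.7 42.8] [668. -34. 235.]
wrist -1 3869 tip-TCP [31.  35.3 39. ] [563. -27. 233.]
wrist 1 3880 tip-TCP [32.4 35.2 38.9] [658. -32. 233.]
[610.4497339  -36.97476405 192.05172948] 47.329621588289776
scene -1 561 tip-TCP [32.3 34.1 35.4] [586. -34. 230.]
scene 1 535 tip-TCP [34.5 39.3 42.9] [645. -31. 236.]
wrist -1 2930 tip-TCP [32.4 35.  39. ] [586. -27. 234.]
wrist 1 2914 tip-TCP [32.3 35.3 39.1] [636. -30. 234.]
[610.43851915 -36.98505094 192.04521506] 0.5474567638113119
scene -1 216 tip-TCP [32.4 34.3 37.4] [607. -29. 232.]
scene 1 591 tip-TCP [33.5 37.4 41.8] [621. -31. 235.]
wrist -1 1580 tip-TCP [32.6 36.  39.3] [606. -28. 234.]
wrist 1 1650 tip-TCP [32.3 35.2 38.9] [615. -28. 233.]
```

View pics/m4.png

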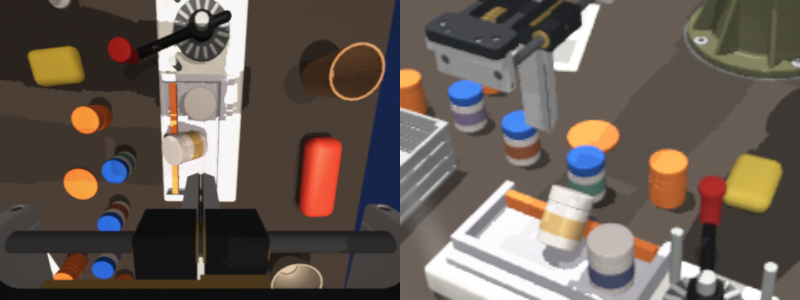

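The offset is constant: real tip z = reported z + 32 mm, at every opening. The left picture shows the first jar leaning on the orange jaw at (185,148). I'll take the upright neighbour first, then pick the leaning one with the fingers closing along y.

```bash
python3 -m creep '0.5 0 0 0 0 0;0.5 0 0 0 0 0;0.6 0 0 0 0 0;0 0 0 0 0 0;0 0 0 0 0 0;0 0 0 0 0 0;0 0 0 0 0 0;0 0 0 0 0 0;0 0 0 0 0 0;0 0 0 0 0 0' 0;python3 g.py 613 29 48
```

```text
clock: 14.12
eef_pos: [613.6, 26.9, 192.1]
eef_rot: [-3.142, -0.0, 1.522]
wrist_force: [-0.5, 1.1, 0.3]
finger_gap: 93.2
finger_force: 0.0
at [613.6  26.9 192.1] [-3.142 -0.     1.522]
[613.  29.  48.] units [ 0.052 -0.016  3.601]
```

```bash
python3 -m creep '0.05 -0.01 0.6 0 0 0;0 0 0.6 0 0 0;0 0 0.6 0 0 0;0 0 0.6 0 0 0;0 0 0.6 0 0 0;0 0 0.6 0 0 0;0 0 0 0 0 0' && python3 -m creep '0 0 0 0 0 0;0 0 0 0 0 0;0 0 0 0 0 0;0 0 0 0 0 0;0 0 0 0 0 0;0 0 0 0 0 0;0 0 0 0 0 0;0 0 0 0 0 0' 1 25
```

```text
clock: 15.0
eef_pos: [612.3, 29.0, 46.5]
eef_rot: [-3.138, 0.0, 1.522]
wrist_force: [0.4, 0.1, 0.9]
finger_gap: 94.2
finger_force: 0.0
clock: 16.0
eef_pos: [613.3, 29.0, 48.1]
eef_rot: [3.141, -0.0, 1.522]
wrist_force: [-0.1, 0.4, 2.1]
finger_gap: 45.9
finger_force: 25.0
```

```bash
python3 -m creep '0 0 -0.5 0 0 0;0 0 -0.7 0 0 0;0 0 -0.7 0 0 0;0 0 -0.6 0 0 0;0 0 0 0 0 0;0 0 0 0 0 0' 
python3 - <<'E'
from h import *; from p import rect
P=cloud(shot('top'))
b=(440,660,-500,-200); m=(P[...,0]>b[0])&(P[...,0]<b[1])&(P[...,1]>b[2])&(P[...,1]<b[3])&(P[...,2]>69)&(P[...,2]<80)
print(rect(P[m][:,:2],0,0))
E
python3 g.py 554 -312 148 554 -312 10
```

```text
clock: 16.75
eef_pos: [612.7, 29.0, 146.6]
eef_rot: [-3.14, 0.0, 1.522]
wrist_force: [0.1, -0.6, -2.0]
finger_gap: 45.6
finger_force: 25.0
(np.float64(-0.009), array([ 553.4, -356.2]), array([140.5, 201.3]))
at [612.7  29.  146.4] [-3.139  0.     1.522]
[ 554. -312.  148.] units [-8.586 -1.049 -0.036]
[ 554. -312.   10.] units [0.    0.008 3.45 ]
```

```bash
python3 -m creep '-0.715 -0.087 0 0 0 0;-0.715 -0.087 0 0 0 0;-0.715 -0.087 0 0 0 0;-0.715 -0.087 0 0 0 0;-0.715 -0.087 0 0 0 0;-0.715 -0.087 0 0 0 0;-0.715 -0.087 0 0 0 0;-0.715 -0.087 0 0 0 0;-0.715 -0.087 0 0 0 0;-0.715 -0.087 0 0 0 0;-0.715 -0.087 0 0 0 0;-0.715 -0.087 0 0 0 0;0 0 0 0 0 0;0 0 0.7 0 0 0;0 0 0.7 0 0 0;0 0 0.7 0 0 0;0 0 0.7 0 0 0;0 0 0.5 0 0 0;0 0 0.3 0 0 0;0 0 0 0 0 0' && python3 -m creep '0 0 0 0 0 0;0 0 0 0 0 0;0 0 0 0 0 0;0 0 0 0 0 0;0 0 -0.5 0 0 0;0 0 -0.7 0 0 0;0 0 -0.7 0 0 0;0 0 -0.7 0 0 0;0 0 -0.7 0 0 0;0 0 -0.7 0 0 0;0 0 0 0 0 0' 0.36
python3 - <<'E'
from h import *; from m import jars
c=shot('top');P=cloud(c)
b=(480,630,-460,-250)
m=(P[...,0]>b[0])&(P[...,0]<b[1])&(P[...,1]>b[2])&(P[...,1]<b[3])&(P[...,2]>54)&(P[...,2]<68); print('in basket',m.sum(),np.round(np.median(P[m],0)))
for k in ('blue',):
  for o in jars(P,c['color'],k): print(*o)
# tilted jar
m=(P[...,0]>540)&(P[...,0]<660)&(P[...,1]>-75)&(P[...,1]<0)&(P[...,2]>75)
q=P[m];print(len(q),np.round(np.percentile(q,[2,50,98],0)))
for x0 in range(545,650,8):
  r=q[(q[:,0]>=x0)&(q[:,0]<x0+8)]
  if len(r)>3: print(x0,len(r),np.round(r[:,1].min()),np.round(r[:,1].max()),'z',np.round(r[:,2].max()))
E
python3 g.py 600 -36 148
```

```text
clock: 19.3
eef_pos: [554.7, -311.4, 3.5]
eef_rot: [-3.141, -0.001, 1.522]
wrist_force: [0.5, -0.5, -1.6]
finger_gap: 45.7
finger_force: 25.0
clock: 20.68
eef_pos: [555.7, -312.3, 167.5]
eef_rot: [3.137, 0.003, 1.522]
wrist_force: [-0.1, -0.9, -0.2]
finger_gap: 60.1
finger_force: 0.0
in basket 108 [ 592. -276.   62.]
blue 198 [683. 573. 112.] top mid [683.3 572.8] z 113.0 circ 683.5 572.4 18.0
blue 204 [617. 636. 112.] top mid [616.6 637. ] z 112.8 circ 616.9 636.4 18.1
blue 192 [564. 561. 112.] top mid [563.6 562.1] z 112.6 circ 563.7 562.1 17.5
blue 290 [455. -80.  58.] top mid [453.6 -80.5] z 58.8 circ 454.2 -80.4 22.4
blue 126 [ 432. -179.   58.] top mid [ 429.9 -182.6] z 58.5 circ 428.6 -185.4 21.2
546 [[554. -65.  76.]
 [578. -33. 109.]
 [645.  -9. 127.]]
545 6 -39.0 -27.0 z 102.0
553 65 -70.0 -14.0 z 111.0
561 105 -75.0 -0.0 z 120.0
569 88 -55.0 -0.0 z 125.0
577 66 -53.0 -12.0 z 132.0
585 45 -54.0 -12.0 z 128.0
593 47 -54.0 -13.0 z 118.0
601 45 -55.0 -13.0 z 109.0
609 41 -53.0 -15.0 z 101.0
617 12 -46.0 -23.0 z 92.0
633 4 -65.0 -21.0 z 75.0
641 21 -70.0 -0.0 z 79.0
at [ 555.1 -311.9  165.4] [3.140e+00 1.000e-03 1.522e+00]
[600. -36. 148.] units [6.945 0.785 0.43 ]
```

```bash
python3 -m creep '0.7 0.08 0 0 0 0;0.7 0.08 0 0 0 0;0.7 0.08 0 0 0 0;0.7 0.08 0 0 0 0;0.7 0.08 0 0 0 0;0.7 0.08 0 0 0 0;0.7 0.08 0 0 0 0;0.7 0.08 0 0 0 0;0.7 0.08 0 0 0 0;0.6 0.05 0 0 0 0;0 0 0 0 0 0.055;0 0 0 0 0 0.055;0 0 0 0 0 0.055;0 0 0 0 0 0.055;0 0 0 0 0 0.055;0 0 0 0 0 0.055;0 0 0 0 0 0.055;0 0 0 0 0 0.055;0 0 0 0 0 0.055;0 0 0 0 0 0' 0.2
python3 - <<'E'
from h import *
c=shot('wrist','w5.png');P=cloud(c)
m=(P[...,0]>540)&(P[...,0]<660)&(P[...,1]>-75)&(P[...,1]<0)&(P[...,2]>78)&(P[...,2]<140)
q=P[m]
for x0 in range(545,640,10):
  r=q[(q[:,0]>=x0)&(q[:,0]<x0+10)]
  if len(r)>3: print(x0,len(r),np.round(np.percentile(r[:,1],[2,98])),'z',np.round(r[:,2].max()))
E
python3 g.py 584 -35 165 584 -35 46
```

```text
clock: 23.22
eef_pos: [598.6, -37.6, 163.2]
eef_rot: [-3.141, 0.002, -0.032]
wrist_force: [-0.3, -0.6, 0.6]
finger_gap: 75.2
finger_force: 0.0
545 46 [-47. -24.] z 102.0
555 259 [-55. -16.] z 112.0
565 376 [-58. -14.] z 121.0
575 575 [-58. -15.] z 129.0
585 799 [-58. -16.] z 128.0
595 727 [-58. -16.] z 116.0
605 647 [-57. -18.] z 107.0
615 286 [-52. -22.] z 95.0
at [598.7 -37.6 163.3] [-3.141e+00  1.000e-03 -2.900e-02]
[584. -35. 165.] units [-0.369 -0.054 -0.041]
[584. -35.  46.] units [0.004 0.    2.975]
```

```bash
python3 -m creep '-0.37 -0.03 0 0 0 0;0 0 0.6 0 0 0;0 0 0.6 0 0 0;0 0 0.6 0 0 0;0 0 0.6 0 0 0;0 0 0.5 0 0 0;0 0 0 0 0 0' && python3 -m creep '0 0 0 0 0 0;0 0 0 0 0 0;0 0 0 0 0 0;0 0 0 0 0 0;0 0 0 0 0 0;0 0 0 0 0 0;0 0 -0.2 0 0 0;0 0 -0.5 0 0 0;0 0 -0.7 0 0 0;0 0 -0.7 0 0 0;0 0 -0.6 0 0 0;0 0 0 0 0 0' 1 30;  python3 g.py 554 -405 150
```

```text
clock: 24.15
eef_pos: [583.3, -35.8, 46.6]
eef_rot: [-3.141, 0.003, -0.03]
wrist_force: [-0.7, 0.2, -0.3]
finger_gap: 75.1
finger_force: 0.0
clock: 25.65
eef_pos: [584.9, -36.1, 157.6]
eef_rot: [3.141, -0.003, -0.033]
wrist_force: [-0.1, 0.2, -2.7]
finger_gap: 45.2
finger_force: 30.0
at [584.9 -36.1 157.6] [ 3.141e+00 -3.000e-03 -3.300e-02]
[ 554. -405.  150.] units [-0.467  9.244  0.191]
```

```bash
python3 -m creep '-0.039 0.77 0 0 0 0;-0.039 0.77 0 0 0 0;-0.039 0.77 0 0 0 0;-0.039 0.77 0 0 0 0;-0.039 0.77 0 0 0 0;-0.039 0.77 0 0 0 0;-0.039 0.77 0 0 0 0;-0.039 0.77 0 0 0 0;-0.039 0.77 0 0 0 0;-0.039 0.77 0 0 0 0;-0.039 0.77 0 0 0 0;-0.039 0.77 0 0 0 0;0 0 0 0 0 0' 
python3 - <<'E'
from h import *; from p import rect
for n in('scene','wrist'):
    P=cloud(shot(n))
    b=(440,660,-500,-200); m=(P[...,0]>b[0])&(P[...,0]<b[1])&(P[...,1]>b[2])&(P[...,1]<b[3])&(P[...,2]>70)&(P[...,2]<79)
    print(n,m.sum(),rect(P[m][:,:2],0,0))
E
python3 g.py 554 -405 4
```

```text
clock: 27.28
eef_pos: [552.2, -406.1, 153.8]
eef_rot: [-3.14, 0.002, -0.035]
wrist_force: [-0.0, -0.8, -2.1]
finger_gap: 45.7
finger_force: 30.0
scene 1016 (np.float64(-0.009), array([ 554. , -360.7]), array([141.4, 202. ]))
wrist 3485 (np.float64(-0.009), array([ 553.7, -359.5]), array([139.6, 199.8]))
at [ 553.  -404.2  154.6] [-3.14e+00  2.00e-03 -3.30e-02]
[ 554. -405.    4.] units [0.032 0.025 3.764]
```

```bash
python3 -m creep '0 0.03 0.7 0 0 0;0 0 0.7 0 0 0;0 0 0.7 0 0 0;0 0 0.7 0 0 0;0 0 0.6 0 0 0;0 0 0.3 0 0 0;0 0 0 0 0 0;0 0 0 0 0 0' && python3 -m creep '0 0 0 0 0 0;0 0 0 0 0 0;0 0 0 0 0 0;0 0 0 0 0 0;0 0 0 0 0 0;0 0 -0.5 0 0 0;0 0 -0.7 0 0 0;0 0 -0.7 0 0 0;0 0 -0.7 0 0 0;0 0 -0.7 0 0 0;0 0 -0.7 0 0 0;0 0 0 0 0 0' 0.36
python3 - <<'E'
from h import *; from m import jars
c=shot('wrist','w6.png');P=cloud(c)
for o in jars(P,c['color'],'blue'): print(*o)
b=shot('scene')
cv2.imwrite('pics/m6.png',np.hstack([cv2.resize(c['color'][:,:,::-1],(400,300)),cv2.resize(b['color'][130:370,60:380,::-1],(400,300))]))
E
python3 g.py 395 -296.5 164
```

```text
clock: 28.38
eef_pos: [553.9, -406.0, 9.2]
eef_rot: [3.141, -0.001, -0.033]
wrist_force: [0.3, 0.2, -2.3]
finger_gap: 45.2
finger_force: 30.0
clock: 29.88
eef_pos: [554.1, -406.5, 171.8]
eef_rot: [3.138, -0.004, -0.033]
wrist_force: [0.9, -1.0, -0.0]
finger_gap: 60.2
finger_force: 0.0
blue 692 [466. -90.  58.] top mid [466.  -85.7] z 58.0 circ 457.6 -85.0 22.2
at [ 553.2 -405.8  168.1] [ 3.142 -0.    -0.033]
[ 395.  -296.5  164. ] units [-4.043 -2.599  0.101]
```

View pics/m6.png

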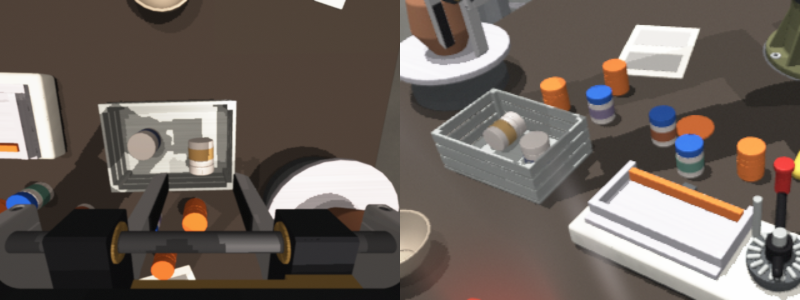

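Both white jars are in the basket, one of them leaning. Next the blue jars: I'll turn the gripper back and re-measure, since the middle one seems to have been moved.

```bash
python3 -m creep '-0.7 -0.4 0 0 0 0;-0.7 -0.4 0 0 0 0;-0.7 -0.4 0 0 0 0;0 0 0 0 0 -0.055;0 0 0 0 0 -0.055;0 0 0 0 0 -0.055;0 0 0 0 0 -0.055;0 0 0 0 0 -0.055;0 0 0 0 0 -0.055;0 0 0 0 0 -0.055;0 0 0 0 0 -0.055;0 0 0 0 0 -0.055;0 0 0 0 0 0;0 0 0 0 0 0' 0
python3 - <<'E'
from h import *; from m import jars
for n in('scene','wrist','top'):
    c=shot(n);P=cloud(c);print(n)
    for o in jars(P,c['color'],'blue'):
        if o[2][1]<300: print(*o)
E
python3 g.py 395 -296.5 165  395 -296.5 -6
```

```text
clock: 31.72
eef_pos: [470.8, -355.0, 167.5]
eef_rot: [-3.141, -0.001, 1.518]
wrist_force: [-0.5, 0.7, 0.3]
finger_gap: 93.9
finger_force: 0.0
scene
blue 259 [ 401. -294.   58.] top mid [ 396.7 -298.7] z 59.0 circ 396.9 -299.6 24.1
blue 280 [ 410. -160.   58.] top mid [ 405.5 -163. ] z 59.0 circ 404.8 -162.7 22.9
blue 337 [461. -82.  58.] top mid [457.1 -84.4] z 58.8 circ 456.1 -84.7 23.1
wrist
blue 2047 [ 404. -167.   58.] top mid [ 404.  -168.5] z 58.3 circ 403.9 -164.9 22.3
blue 1790 [ 395. -298.   58.] top mid [ 394.8 -298.8] z 58.4 circ 394.3 -298.9 22.9
top
blue 294 [454. -80.  58.] top mid [453.8 -80.6] z 58.3 circ 454.1 -80.8 22.6
blue 288 [ 403. -159.   58.] top mid [ 403.6 -159.5] z 58.6 circ 403.3 -158.9 22.2
blue 51 [ 407. -282.   57.] top mid [ 405.3 -284.3] z 57.5 circ 405.2 -284.9 17.1
at [ 470.9 -355.1  167.9] [-3.141 -0.     1.52 ]
[ 395.  -296.5  165. ] units [ 1.367 -1.969  0.073]
[ 395.  -296.5   -6. ] units [-1.000e-03  1.000e-03  4.275e+00]
```

```bash
python3 -m creep '0.66 -0.99 0 0 0 0;0.66 -0.99 0 0 0 0;0 0 0 0 0 0;0 0 0.8 0 0 0;0 0 0.8 0 0 0;0 0 0.8 0 0 0;0 0 0.8 0 0 0;0 0 0.7 0 0 0;0 0 0.35 0 0 0;0 0 0 0 0 0;0 0 0 0 0 0' 0.25 && python3 -m creep '0 0 0 0 0 0;0 0 0 0 0 0;0 0 0 0 0 0;0 0 0 0 0 0;0 0 0 0 0 0' 1 25; python3 g.py 395 -298 165 605 -98 165 605 -98 50
```

```text
clock: 33.25
eef_pos: [395.0, -299.1, -1.0]
eef_rot: [3.14, 0.001, 1.522]
wrist_force: [-0.2, -0.2, -0.1]
finger_gap: 70.3
finger_force: 0.0
clock: 33.88
eef_pos: [394.5, -298.6, -1.7]
eef_rot: [3.141, 0.0, 1.522]
wrist_force: [0.1, 1.2, 6.4]
finger_gap: 45.3
finger_force: 25.0
at [ 394.5 -298.6   -1.7] [3.141 0.    1.522]
[ 395. -298.  165.] units [ 0.016  0.012 -4.167]
[605. -98. 165.] units [5.25e+00 5.00e+00 1.00e-03]
[605. -98.  50.] units [ 1.000e-03 -1.000e-03  2.875e+00]
```

```bash
python3 -m creep '0 0 -0.3 0 0 0;0 0 -0.7 0 0 0;0 0 -0.8 0 0 0;0 0 -0.8 0 0 0;0 0 -0.8 0 0 0;0 0 -0.4 0 0 0;0.66 0.63 0 0 0 0;0.66 0.63 0 0 0 0;0.66 0.63 0 0 0 0;0.66 0.63 0 0 0 0;0.66 0.63 0 0 0 0;0.66 0.63 0 0 0 0;0.66 0.63 0 0 0 0;0.66 0.63 0 0 0 0;0 0 0 0 0 0;0 0 0 0 0 0'; python3 g.py 605 -98 60 605 -98 54
```

```text
clock: 35.88
eef_pos: [605.5, -97.7, 149.5]
eef_rot: [-3.14, -0.0, 1.522]
wrist_force: [-0.5, -0.1, -2.1]
finger_gap: 45.9
finger_force: 25.0
at [605.5 -97.7 149.5] [-3.14  -0.     1.522]
[605. -98.  60.] units [-0.008 -0.01   2.237]
[605. -98.  54.] units [-0.    0.    0.15]
```

```bash
python3 -m creep '0 0 0.7 0 0 0;0 0 0.7 0 0 0;0 0 0.6 0 0 0;0 0 0.24 0 0 0;0 0 0.08 0 0 0;0 0 0.05 0 0 0;0 0 0 0 0 0;0 0 0 0 0 0' && python3 -m creep '0 0 0 0 0 0;0 0 0 0 0 0;0 0 0 0 0 0;0 0 0 0 0 0;0 0 0 0 0 0;0 0 -0.5 0 0 0;0 0 -0.7 0 0 0;0 0 -0.7 0 0 0;0 0 -0.7 0 0 0;0 0 0 0 0 0;0 0 0 0 0 0' 0.25
python3 - <<'E'
from h import *; from m import jars
for n in('scene','wrist','top'):
    c=shot(n);P=cloud(c);print(n)
    for o in jars(P,c['color'],'blue'):
        if o[2][1]<300: print(*o)
E
python3 g.py 404 -164 165  404 -164 -2
```

```text
clock: 36.88
eef_pos: [606.3, -97.4, 55.8]
eef_rot: [3.141, 0.0, 1.522]
wrist_force: [0.1, 0.0, -1.2]
finger_gap: 45.2
finger_force: 25.0
clock: 38.25
eef_pos: [605.7, -97.4, 158.1]
eef_rot: [-3.14, -0.0, 1.522]
wrist_force: [0.1, -0.4, -0.1]
finger_gap: 70.4
finger_force: 0.0
scene
blue 295 [ 409. -160.   58.] top mid [ 404.8 -164.1] z 58.7 circ 404.7 -165.2 23.8
blue 333 [461. -82.  58.] top mid [457. -84.] z 58.8 circ 456.5 -84.2 22.6
blue 488 [612. -95. 114.] top mid [608.1 -97.5] z 113.8 circ 608.0 -98.0 23.2
wrist
blue 1719 [455. -84.  58.] top mid [454.6 -84.1] z 58.4 circ 454.1 -84.5 23.0
blue 2221 [607. -96. 113.] top mid [606.4 -96.6] z 113.5 circ 606.6 -97.3 22.7
blue 1398 [ 404. -162.   58.] top mid [ 403.8 -162.8] z 58.5 circ 403.5 -163.0 22.9
top
at [605.6 -97.4 158. ] [-3.14  -0.     1.522]
[ 404. -164.  165.] units [-1.91  -4.954 -0.167]
[ 404. -164.   -2.] units [-1.000e-03  8.000e-03  4.175e+00]
```

```bash
python3 -m creep '-0.236 -0.62 0 0 0 0;-0.236 -0.62 0 0 0 0;-0.236 -0.62 0 0 0 0;-0.236 -0.62 0 0 0 0;-0.236 -0.62 0 0 0 0;-0.236 -0.62 0 0 0 0;-0.236 -0.62 0 0 0 0;-0.236 -0.62 0 0 0 0;0 0 0 0 0 0;0 0 0.8 0 0 0;0 0 0.8 0 0 0;0 0 0.8 0 0 0;0 0 0.8 0 0 0;0 0 0.5 0 0 0;0 0 0.28 0 0 0;0 0 0 0 0 0;0 0 0 0 0 0' 0.25 && python3 -m creep '0 0 0 0 0 0;0 0 0 0 0 0;0 0 0 0 0 0;0 0 0 0 0 0;0 0 0 0 0 0' 1 25; python3 g.py 404 -163 150 609 -34 150 609 -34 54
```

```text
clock: 40.52
eef_pos: [404.8, -163.3, 0.7]
eef_rot: [3.141, 0.0, 1.522]
wrist_force: [0.4, -0.3, -0.5]
finger_gap: 70.7
finger_force: 0.0
clock: 41.15
eef_pos: [404.3, -163.2, 0.3]
eef_rot: [3.141, 0.0, 1.522]
wrist_force: [-2.4, -0.4, 5.4]
finger_gap: 45.3
finger_force: 25.0
at [ 4.043e+02 -1.632e+02  3.000e-01] [3.141 0.    1.522]
[ 404. -163.  150.] units [ 0.005 -0.007 -3.743]
[609. -34. 150.] units [3.471 4.961 0.   ]
[609. -34.  54.] units [ 0.  -0.   2.4]
```

```bash
python3 -m creep '0 0 -0.3 0 0 0;0 0 -0.7 0 0 0;0 0 -0.8 0 0 0;0 0 -0.8 0 0 0;0 0 -0.8 0 0 0;0 0 -0.3 0 0 0;0.434 0.62 0 0 0 0;0.434 0.62 0 0 0 0;0.434 0.62 0 0 0 0;0.434 0.62 0 0 0 0;0.434 0.62 0 0 0 0;0.434 0.62 0 0 0 0;0.434 0.62 0 0 0 0;0.434 0.62 0 0 0 0;0 0 0 0 0 0;0 0 0 0 0 0'; python3 g.py 609 -34 57
```

```text
clock: 43.15
eef_pos: [608.5, -34.4, 147.3]
eef_rot: [-3.14, 0.0, 1.522]
wrist_force: [-0.1, 0.0, -0.5]
finger_gap: 45.6
finger_force: 25.0
at [608.5 -34.4 147.3] [-3.14   0.     1.522]
[609. -34.  57.] units [0.011 0.016 2.257]
```

```bash
python3 -m creep '0 0 0.7 0 0 0;0 0 0.7 0 0 0;0 0 0.5 0 0 0;0 0 0.24 0 0 0;0 0 0.08 0 0 0;0 0 0.04 0 0 0;0 0 0 0 0 0;0 0 0 0 0 0' && python3 -m creep '0 0 0 0 0 0;0 0 0 0 0 0;0 0 0 0 0 0;0 0 0 0 0 0;0 0 0 0 0 0;0 0 -0.5 0 0 0;0 0 -0.7 0 0 0;0 0 -0.7 0 0 0;0 0 -0.7 0 0 0;0 0 0 0 0 0;0 0 0 0 0 0' 0.25
python3 - <<'E'
from h import *; from m import jars
for n in('scene','wrist','top'):
    c=shot(n);P=cloud(c);print(n)
    for o in jars(P,c['color'],'blue'):
        if o[2][1]<300: print(*o)
E
python3 g.py 455 -84 155  455 -84 0
```

```text
clock: 44.15
eef_pos: [609.4, -34.2, 58.1]
eef_rot: [3.141, 0.0, 1.522]
wrist_force: [0.3, -0.5, -0.9]
finger_gap: 45.6
finger_force: 25.0
clock: 45.52
eef_pos: [608.7, -34.1, 160.4]
eef_rot: [-3.14, -0.0, 1.522]
wrist_force: [0.5, -0.4, -0.2]
finger_gap: 70.7
finger_force: 0.0
scene
blue 330 [461. -82.  58.] top mid [456.9 -84.4] z 58.9 circ 456.0 -84.3 23.2
blue 486 [612. -94. 113.] top mid [608.4 -97.5] z 113.8 circ 607.0 -98.0 23.0
blue 523 [615. -31. 114.] top mid [610.6 -33.8] z 113.8 circ 610.3 -35.8 23.5
wrist
blue 2213 [610. -33. 113.] top mid [609.5 -33.7] z 113.5 circ 609.3 -34.3 22.7
blue 1464 [455. -83.  58.] top mid [454.4 -83.6] z 58.4 circ 454.0 -84.4 23.0
blue 1883 [606. -96. 114.] top mid [606.5 -97. ] z 113.5 circ 606.1 -97.5 22.8
top
at [608.7 -34.1 160.4] [-3.14  -0.     1.522]
[455. -84. 155.] units [-1.433 -3.778  0.142]
[455. -84.   0.] units [-0.     0.007  3.875]
```

```bash
python3 -m creep '-0.239 -0.63 0 0 0 0;-0.239 -0.63 0 0 0 0;-0.239 -0.63 0 0 0 0;-0.239 -0.63 0 0 0 0;-0.239 -0.63 0 0 0 0;-0.239 -0.63 0 0 0 0;0 0 0 0 0 0;0 0 0.8 0 0 0;0 0 0.8 0 0 0;0 0 0.8 0 0 0;0 0 0.8 0 0 0;0 0 0.5 0 0 0;0 0 0.28 0 0 0;0 0 0 0 0 0;0 0 0 0 0 0' 0.25 && python3 -m creep '0 0 0 0 0 0;0 0 0 0 0 0;0 0 0 0 0 0;0 0 0 0 0 0;0 0 0 0 0 0' 1 25 && python3 -m creep '0 0 -0.3 0 0 0;0 0 -0.7 0 0 0;0 0 -0.8 0 0 0;0 0 -0.8 0 0 0;0 0 -0.8 0 0 0;0 0 -0.3 0 0 0;0 0 0 0 0 0';  python3 g.py 611.5 30 150 611.5 30 60
```

```text
clock: 47.55
eef_pos: [455.9, -84.1, 3.1]
eef_rot: [3.141, 0.0, 1.522]
wrist_force: [0.1, 0.4, 0.8]
finger_gap: 70.7
finger_force: 0.0
clock: 48.18
eef_pos: [455.4, -84.1, 2.7]
eef_rot: [3.141, 0.0, 1.522]
wrist_force: [-3.3, 0.6, 6.0]
finger_gap: 45.7
finger_force: 25.0
clock: 49.05
eef_pos: [455.4, -84.1, 150.5]
eef_rot: [3.141, 0.0, 1.522]
wrist_force: [-0.2, 0.7, -2.3]
finger_gap: 45.6
finger_force: 25.0
at [455.4 -84.1 150.5] [3.141 0.    1.522]
[611.5  30.  150. ] units [3.039 3.758 0.016]
[611.5  30.   60. ] units [ 0.00e+00 -2.00e-03  2.25e+00]
```

```bash
python3 -m creep '0.507 0.627 0 0 0 0;0.507 0.627 0 0 0 0;0.507 0.627 0 0 0 0;0.507 0.627 0 0 0 0;0.507 0.627 0 0 0 0;0.507 0.627 0 0 0 0;0 0 0 0 0 0;0 0 0.7 0 0 0;0 0 0.7 0 0 0;0 0 0.5 0 0 0;0 0 0.24 0 0 0;0 0 0.1 0 0 0;0 0 0 0 0 0;0 0 0 0 0 0'; python3 g.py 611.5 30 59
```

```text
clock: 50.8
eef_pos: [611.9, 30.1, 61.6]
eef_rot: [3.14, -0.0, 1.522]
wrist_force: [0.1, 0.2, -1.7]
finger_gap: 45.6
finger_force: 25.0
at [611.9  30.1  61.6] [ 3.14  -0.     1.522]
[611.5  30.   59. ] units [-0.002 -0.011  0.064]
```

```bash
python3 -m creep '0 0 0.06 0 0 0;0 0 0 0 0 0' && python3 -m creep '0 0 0 0 0 0;0 0 0 0 0 0;0 0 0 0 0 0;0 0 0 0 0 0;0 0 0 0 0 0;0 0 -0.5 0 0 0;0 0 -0.7 0 0 0;0 0 -0.7 0 0 0;0 0 -0.7 0 0 0;0 0 0 0 0 0;0 0 0 0 0 0' 0.25
python3 - <<'E'
from h import *; from m import jars
for n in('scene','wrist'):
    c=shot(n,n+'7.png');P=cloud(c);print(n)
    for k in('blue','red'):
      for o in jars(P,c['color'],k):
        if o[2][1]<300: print(*o)
    b=(484,624,-457,-260); m=(P[...,0]>b[0])&(P[...,0]<b[1])&(P[...,1]>b[2])&(P[...,1]<b[3]);print('basket max z',np.nanmax(P[m][:,2]))
E
python3 g.py 520.5 97 160
```

```text
clock: 51.05
eef_pos: [611.5, 30.1, 58.4]
eef_rot: [-3.141, 0.0, 1.522]
wrist_force: [-0.0, 0.3, -1.7]
finger_gap: 45.8
finger_force: 25.0
clock: 52.42
eef_pos: [611.2, 30.1, 161.3]
eef_rot: [-3.14, 0.0, 1.522]
wrist_force: [-0.3, 0.2, -1.3]
finger_gap: 70.8
finger_force: 0.0
scene
blue 485 [612. -94. 114.] top mid [608.1 -97.5] z 113.8 circ 607.1 -98.6 23.4
blue 517 [615. -31. 113.] top mid [610.7 -33.9] z 113.7 circ 609.7 -34.1 23.6
blue 563 [617.  32. 113.] top mid [613.2  30.1] z 113.7 circ 612.1 28.1 23.6
red 312 [528.  99. 130.] top mid [522.4  97.3] z 134.3 circ 522.4 97.4 13.3
basket max z 79.3716244168993
wrist
blue 2197 [612.  31. 113.] top mid [611.7  30.5] z 113.5 circ 611.6 30.1 22.5
blue 1880 [610. -33. 114.] top mid [609.7 -33.5] z 113.5 circ 609.3 -34.0 23.1
blue 267 [608. -79. 113.] top mid [607.6 -79.3] z 113.2 circ 607.6 -83.3 17.5
red 1507 [524.  98. 134.] top mid [521.2  97.7] z 134.2 circ 520.6 97.5 14.1
basket max z 47.36231081280863
at [611.1  30.1 161.1] [-3.14   0.     1.522]
[520.5  97.  160. ] units [ 1.56  -2.343  0.031]
```

View pics/scene7.png

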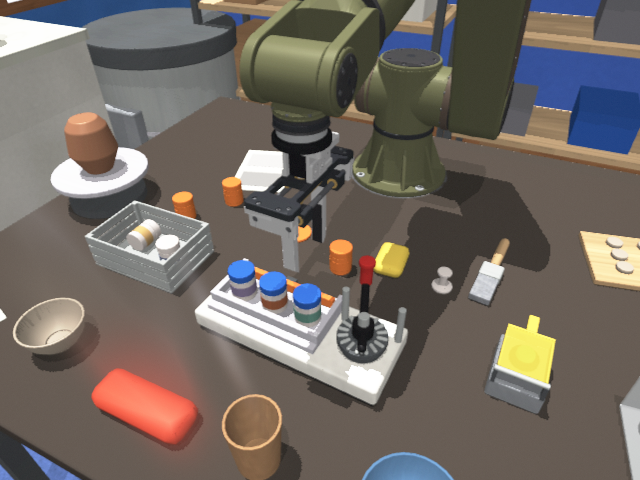

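All three blue jars stand upright in the tray and both white jars are in the basket. Now to the lever: turn the tool to yaw π−φ above the grip.

```bash
python3 -m creep '0.39 -0.585 0 0 0 0;0.39 -0.585 0 0 0 0;0.39 -0.585 0 0 0 0;0.39 -0.585 0 0 0 0;0 0 0 0 0 -0.0562;0 0 0 0 0 -0.0562;0 0 0 0 0 -0.0562;0 0 0 0 0 -0.0562;0 0 0 0 0 -0.0562;0 0 0 0 0 -0.0562;0 0 0 0 0 -0.0562;0 0 0 0 0 -0.0562;0 0 0 0 0 -0.0562;0 0 0 0 0 -0.0562;0 0 0 0 0 -0.0562;0 0 0 0 0 0;0 0 0 0 0 0'; python3 g.py 521 97.5 160 521 97.5 53
python3 - <<'E'
from h import *; from m import jars
c=shot('scene');P=cloud(c)
for o in jars(P,c['color'],'red'): print(*o)
print(manip.read_state()['joints'])
E
```

```text
clock: 54.65
eef_pos: [521.0, 97.0, 162.0]
eef_rot: [3.141, -0.001, -2.823]
wrist_force: [-0.2, 0.1, 0.3]
finger_gap: 70.7
finger_force: 0.0
at [521.  97. 162.] [ 3.141e+00 -1.000e-03 -2.823e+00]
[521.   97.5 160. ] units [-0.004  0.012  0.051]
[521.   97.5  53. ] units [-2.000e-03 -1.000e-03  2.675e+00]
red 312 [528.  99. 130.] top mid [522.   97.8] z 134.4 circ 522.2 96.8 13.7
[ 1.14925319e-01  2.65063193e-01  1.59198891e+00  5.38138881e-05
  1.28498716e+00 -1.77501651e+00]
```

```bash
python3 -m creep '0 0 0.7 0 0 0;0 0 0.7 0 0 0;0 0 0.7 0 0 0;0 0 0.5 0 0 0;0 0 0.13 0 0 0;0 0 0 0 0 0;0 0 0 0 0 0' && python3 -m creep '0 0 0 0 0 0;0 0 0 0 0 0;0 0 0 0 0 0;0 0 0 0 0 0;0 0 0 0 0 0;0 0 0 0 0 0;0 0 0 0 0 0;0 0 0 0 0 0' 1 40
```

```text
clock: 55.58
eef_pos: [521.6, 97.1, 54.1]
eef_rot: [-3.141, 0.001, -2.82]
wrist_force: [-0.5, -0.7, 0.7]
finger_gap: 70.5
finger_force: 0.0
clock: 56.58
eef_pos: [521.0, 97.1, 53.2]
eef_rot: [3.141, -0.0, -2.819]
wrist_force: [-2.0, 1.7, 1.8]
finger_gap: 27.6
finger_force: 40.0
```

```bash
python3 -m creep '0 0 0 0 0 0;0 0 0 0 0 0;0 0 0 0 0 0;0 0 0.25 0 0 0;0 0 0 0 0 0;0 0 0 0 0 0' 0.5 && python3 -m creep '0 0 0 0 0 0;0 0 0 0 0 0;0 0 0 0 0 0;0 0 0 0 0 0;0 0 0 0 0 0' 1 40
```

```text
clock: 57.32
eef_pos: [521.1, 97.0, 43.1]
eef_rot: [3.142, -0.0, -2.819]
wrist_force: [0.5, -0.6, -0.2]
finger_gap: 46.8
finger_force: 0.0
clock: 57.95
eef_pos: [521.1, 97.1, 43.3]
eef_rot: [3.141, 0.0, -2.819]
wrist_force: [-1.6, 2.0, 1.5]
finger_gap: 27.8
finger_force: 40.0
```

```bash
python3 -m creep '0 0 0 0 0 0;0 0 0 0 0 0;0 0 0 0 0 0;0 0 -0.33 0 0 0;0 0 -0.33 0 0 0;0 0 0 0 0 0;0 0 0 0 0 0' 0.5 && python3 -m creep '0 0 0 0 0 0;0 0 0 0 0 0;0 0 0 0 0 0;0 0 0 0 0 0;0 0 0 0 0 0' 1 40
```

```text
clock: 58.82
eef_pos: [521.1, 97.0, 69.7]
eef_rot: [-3.142, 0.0, -2.819]
wrist_force: [-0.0, -0.3, 0.1]
finger_gap: 46.6
finger_force: 0.0
clock: 59.45
eef_pos: [521.0, 97.1, 69.6]
eef_rot: [3.141, -0.0, -2.819]
wrist_force: [-1.5, 1.7, -0.2]
finger_gap: 27.3
finger_force: 40.0
```

```bash
cat > lv.py <<'E'
from h import *
from m import jars
s=manip.read_state();p=s['eef_pos'];d=p[:2]-[620,130.7]
print('TCP r',np.hypot(*d),'phi_s',np.arctan2(d[1],-d[0])-.048,'yaw->phi_s',np.arctan2(np.sin(np.pi-s['eef_rot'][2]),np.cos(np.pi-s['eef_rot'][2]))-.048,'z',p[2],'F',np.round(s['wrist_force'],1),'gap',s['finger_gap'])
E
python3 lv.py; python3 -m creep '-0.012 0.252 0 0 0 0.0306;-0.012 0.252 0 0 0 0.0306;-0.012 0.252 0 0 0 0.0306;-0.012 0.252 0 0 0 0.0306;-0.012 0.252 0 0 0 0.0306;0 0 0 0 0 0' ;python3 lv.py
```

```text
TCP r 104.50165134121355 phi_s -0.3749121604415687 yaw->phi_s -0.37064754119073146 z 69.56584381231451 F [-1.5  1.7 -0.2] gap 27.27387203055885
clock: 60.2
eef_pos: [517.0, 146.9, 69.6]
eef_rot: [-3.141, 0.0, 2.985]
wrist_force: [-0.4, -0.5, -0.6]
finger_gap: 27.7
finger_force: 40.0
TCP r 104.23729579205825 phi_s 0.10802860102963825 yaw->phi_s 0.10898940470199751 z 69.55145639119074 F [-0.4 -0.5 -0.6] gap 27.74466910085716
```

```bash
python3 -m creep '-0.012 0.252 0 0 0 0.0306;-0.012 0.252 0 0 0 0.0306;-0.012 0.252 0 0 0 0.0306;-0.012 0.252 0 0 0 0.0306;-0.012 0.252 0 0 0 0.0306;0 0 0 0 0 0' ;python3 lv.py; python3 -m creep '0 0 -0.2 0 0 0;0 0 -0.15 0 0 0;0 0 0 0 0 0;0 0 0 0 0 0'; python3 - <<'E'
from h import *
from m import jars
c=shot('scene','s8.png');P=cloud(c)
for k in('red','blue'):
  for o in jars(P,c['color'],k):
    if o[2][1]<400: print(*o)
h=cv2.cvtColor(c['color'],cv2.COLOR_RGB2HSV);m=(h[...,0]>5)&(h[...,0]<20)&(h[...,1]>180)&(P[...,0]>540)&(P[...,0]<640)&(P[...,1]>-140)&(P[...,1]<80);print('jaw',m.sum(),np.round(np.median(P[m],0)))
E
```

```text
clock: 60.95
eef_pos: [536.4, 192.7, 69.4]
eef_rot: [-3.141, -0.0, 2.505]
wrist_force: [-0.7, -0.8, 0.6]
finger_gap: 27.8
finger_force: 40.0
TCP r 104.08306363042485 phi_s 0.589874634156819 yaw->phi_s 0.5882618152505512 z 69.43684484853846 F [-0.7 -0.8  0.6] gap 27.79883325030938
clock: 61.45
eef_pos: [536.5, 192.7, 83.6]
eef_rot: [3.141, 0.0, 2.503]
wrist_force: [3.6, -2.3, -4.8]
finger_gap: 27.6
finger_force: 40.0
red 151 [546. 191. 122.] top mid [547.8 188.8] z 142.8 circ 546.9 188.4 8.4
blue 489 [612. -95. 114.] top mid [608.4 -97.4] z 113.9 circ 607.1 -98.3 23.2
blue 521 [615. -31. 113.] top mid [611.  -33.7] z 113.6 circ 610.1 -34.1 23.4
blue 565 [617.  32. 113.] top mid [613.1  30.2] z 113.7 circ 612.1 28.7 23.6
jaw 96 [581.  43.  68.]
```

```bash
python3 -m creep '-0.0125 -0.255 0 0 0 -0.03125;-0.0125 -0.255 0 0 0 -0.03125;-0.0125 -0.255 0 0 0 -0.03125;-0.0125 -0.255 0 0 0 -0.03125;-0.0125 -0.255 0 0 0 -0.03125;-0.0125 -0.255 0 0 0 -0.03125;-0.0125 -0.255 0 0 0 -0.03125;-0.0125 -0.255 0 0 0 -0.03125;-0.0125 -0.255 0 0 0 -0.03125;-0.0125 -0.255 0 0 0 -0.03125;-0.0125 -0.255 0 0 0 -0.03125;-0.0125 -0.255 0 0 0 -0.03125;0 0 0 0 0 0'; python3 lv.py; python3 -m creep '0 0 0.15 0 0 0;0 0 0.2 0 0 0;0 0 0 0 0 0;0 0 0 0 0 0'; python3 lv.py
```

```text
clock: 63.12
eef_pos: [530.6, 77.5, 83.4]
eef_rot: [3.141, 0.0, -2.603]
wrist_force: [2.4, 2.0, -5.3]
finger_gap: 27.7
finger_force: 40.0
TCP r 104.02684628940253 phi_s -0.5852203156563263 yaw->phi_s -0.5864050704313544 z 83.43705186073537 F [ 2.4  2.  -5.3] gap 27.688401438829885
clock: 63.62
eef_pos: [530.1, 77.2, 69.4]
eef_rot: [-3.141, -0.001, -2.603]
wrist_force: [-3.0, -4.6, 2.3]
finger_gap: 27.9
finger_force: 40.0
TCP r 104.58058411816891 phi_s -0.5846717385172403 yaw->phi_s -0.5866462015075504 z 69.378451713154 F [-3.  -4.6  2.3] gap 27.877328785318372
```

```bash
python3 -m creep '-0.0125 0.256 0 0 0 0.03125;-0.0125 0.256 0 0 0 0.03125;-0.0125 0.256 0 0 0 0.03125;-0.0125 0.256 0 0 0 0.03125;-0.0125 0.256 0 0 0 0.03125;-0.0125 0.256 0 0 0 0.03125;-0.0125 0.256 0 0 0 0.03125;-0.0125 0.256 0 0 0 0.03125;-0.0125 0.256 0 0 0 0.03125;-0.0125 0.256 0 0 0 0.03125;-0.0125 0.256 0 0 0 0.03125;-0.0125 0.256 0 0 0 0.03125;0 0 0 0 0 0'; python3 lv.py; python3 -m creep '0 0 -0.2 0 0 0;0 0 -0.15 0 0 0;0 0 0 0 0 0;0 0 0 0 0 0'; python3 lv.py;python3 - <<'E'
from h import *
c=shot('scene','s9.png');P=cloud(c)
h=cv2.cvtColor(c['color'],cv2.COLOR_RGB2HSV);m=(h[...,0]>5)&(h[...,0]<20)&(h[...,1]>180)&(P[...,0]>540)&(P[...,0]<640)&(P[...,1]>-140)&(P[...,1]<80);print('jaw',m.sum(),np.round(np.median(P[m],0)))
E
```

```text
clock: 65.25
eef_pos: [536.5, 193.3, 69.0]
eef_rot: [-3.141, 0.001, 2.501]
wrist_force: [3.6, -4.1, -2.5]
finger_gap: 27.5
finger_force: 40.0
TCP r 104.38520348782792 phi_s 0.5953526610177788 yaw->phi_s 0.5927664866737352 z 69.04507253194892 F [ 3.6 -4.1 -2.5] gap 27.473964494117933
clock: 65.75
eef_pos: [536.5, 193.0, 83.1]
eef_rot: [-3.141, 0.001, 2.502]
wrist_force: [5.0, -4.5, -4.6]
finger_gap: 28.3
finger_force: 40.0
TCP r 104.21786697066905 phi_s 0.5930638577640411 yaw->phi_s 0.5917251781799329 z 83.0824065869747 F [ 5.  -4.5 -4.6] gap 28.316337791013304
jaw 74 [588.  47.  68.]
```

Jaw advance matches (7 mm per 1.18 rad). Next: swing back and make the last stroke.

```bash
python3 -m creep '-0.0125 -0.255 0 0 0 -0.03125;-0.0125 -0.255 0 0 0 -0.03125;-0.0125 -0.255 0 0 0 -0.03125;-0.0125 -0.255 0 0 0 -0.03125;-0.0125 -0.255 0 0 0 -0.03125;-0.0125 -0.255 0 0 0 -0.03125;-0.0125 -0.255 0 0 0 -0.03125;-0.0125 -0.255 0 0 0 -0.03125;-0.0125 -0.255 0 0 0 -0.03125;-0.0125 -0.255 0 0 0 -0.03125;-0.0125 -0.255 0 0 0 -0.03125;-0.0125 -0.255 0 0 0 -0.03125;0 0 0 0 0 0'; python3 lv.py; python3 -m creep '0 0 0.15 0 0 0;0 0 0.2 0 0 0;0 0 0 0 0 0;0 0 0 0 0 0'; python3 lv.py;  python3 -m creep '-0.0125 0.256 0 0 0 0.03125;-0.0125 0.256 0 0 0 0.03125;-0.0125 0.256 0 0 0 0.03125;-0.0125 0.256 0 0 0 0.03125;-0.0125 0.256 0 0 0 0.03125;-0.0125 0.256 0 0 0 0.03125;-0.0125 0.256 0 0 0 0.03125;-0.0125 0.256 0 0 0 0.03125;-0.006 0.128 0 0 0 0.0156;0 0 0 0 0 0'; python3 lv.py
```

```text
clock: 67.42
eef_pos: [530.5, 77.8, 83.1]
eef_rot: [3.141, -0.0, -2.604]
wrist_force: [2.1, -0.5, -5.0]
finger_gap: 27.8
finger_force: 40.0
TCP r 103.98646650787202 phi_s -0.5815058860524108 yaw->phi_s -0.5854866575566126 z 83.06727570430513 F [ 2.1 -0.5 -5. ] gap 27.760030463405872
clock: 67.92
eef_pos: [529.9, 77.6, 69.3]
eef_rot: [-3.142, -0.002, -2.603]
wrist_force: [-4.3, -5.6, 3.1]
finger_gap: 27.3
finger_force: 40.0
TCP r 104.59322744787853 phi_s -0.5802370967294013 yaw->phi_s -0.5863818246879913 z 69.34985344268951 F [-4.3 -5.6  3.1] gap 27.293370652985015
clock: 69.18
eef_pos: [520.3, 161.9, 69.2]
eef_rot: [-3.141, 0.0, 2.845]
wrist_force: [1.0, -4.7, -2.2]
finger_gap: 28.2
finger_force: 40.0
TCP r 104.44097020687853 phi_s 0.25561398094911686 yaw->phi_s 0.24854603768938338 z 69.20550786433257 F [ 1.  -4.7 -2.2] gap 28.204234172416022
```

```bash
python3 -m creep '-0.002 0.105 0 0 0 0.0127;-0.002 0.105 0 0 0 0.0127;-0.002 0.105 0 0 0 0.0127;0 0 0 0 0 0'; python3 lv.py; python3 -m creep '-0.001 0.053 0 0 0 0.0064;0 0 0 0 0 0'; python3 lv.py
```

```text
clock: 69.68
eef_pos: [524.7, 173.5, 69.1]
eef_rot: [-3.141, 0.0, 2.725]
wrist_force: [2.6, -5.1, -1.5]
finger_gap: 27.7
finger_force: 40.0
TCP r 104.40809108030463 phi_s 0.3738897713698136 yaw->phi_s 0.3683292731006436 z 69.14860759515645 F [ 2.6 -5.1 -1.5] gap 27.732972905187754
clock: 69.92
eef_pos: [525.6, 175.3, 69.1]
eef_rot: [-3.14, 0.0, 2.705]
wrist_force: [2.4, -5.2, -1.7]
finger_gap: 27.9
finger_force: 40.0
TCP r 104.4153593163259 phi_s 0.3928574416522156 yaw->phi_s 0.38811209118638784 z 69.14899035597746 F [ 2.4 -5.2 -1.7] gap 27.910167513007607
```

```bash
for i in 1; do python3 -m creep '-0.001 0.053 0 0 0 0.0064;0 0 0 0 0 0'; python3 lv.py; python3 -m creep '-0.001 0.053 0 0 0 0.0064;0 0 0 0 0 0'; python3 lv.py;  python3 -m creep '-0.001 0.053 0 0 0 0.0064;0 0 0 0 0 0'; python3 lv.py; done | grep TCP
```

```text
TCP r 104.4083859176425 phi_s 0.41237051983178297 yaw->phi_s 0.40826894122470053 z 69.14015464749829 F [ 2.6 -5.7 -1.9] gap 27.819640572933633
TCP r 104.49456730389721 phi_s 0.42689919686997607 yaw->phi_s 0.428138960787031 z 68.96931168591809 F [ 0.5 -9.8 -0.9] gap 28.053682297507912
TCP r 104.61190315545535 phi_s 0.4404295701588836 yaw->phi_s 0.44801283844398704 z 68.78190345281936 F [ -2.2 -13.1  -0.3] gap 27.697926126299063
```

```bash
python3 -m creep '0 0.06 0 0 0 0.006;0 0.06 0 0 0 0.006;0 0 0 0 0 0;0 0 0 0 0 0'; python3 lv.py; python3 -m creep '0 0 0 0 0 0;0 0 0 0 0 0;0 0 0 0 0 0;0 0 0 0 0 0;0 0 0 0 0 0;0 0 0 0 0 0;0 0 -0.6 0 0 0;0 0 -0.8 0 0 0;0 0 -0.8 0 0 0;0 0 -0.8 0 0 0;0 0 0 0 0 0;0 0 0 0 0 0' 0.25
python3 - <<'E'
from h import *; from m import jars
for n in('scene','wrist'):
    c=shot(n,n+'10.png');P=cloud(c);print(n)
    for k in('blue','red','green','yellow'):
      for o in jars(P,c['color'],k):
        if o[2][1]<450: print(*o)
    h=cv2.cvtColor(c['color'],cv2.COLOR_RGB2HSV);m=(h[...,0]>5)&(h[...,0]<20)&(h[...,1]>180)&(P[...,0]>540)&(P[...,0]<640)&(P[...,1]>-140)&(P[...,1]<80);print('jaw',m.sum(),np.round(np.median(P[m],0)))
E
```

```text
clock: 71.18
eef_pos: [529.3, 182.5, 68.6]
eef_rot: [-3.134, -0.001, 2.607]
wrist_force: [-7.6, -23.8, 4.6]
finger_gap: 27.8
finger_force: 40.0
TCP r 104.4905997189679 phi_s 0.47075383421688616 yaw->phi_s 0.48609759267071123 z 68.64001180934306 F [ -7.6 -23.8   4.6] gap 27.824346249801398
clock: 72.68
eef_pos: [530.5, 185.4, 188.8]
eef_rot: [-3.141, -0.001, 2.609]
wrist_force: [0.7, -0.6, -0.7]
finger_gap: 70.5
finger_force: 0.0
scene
blue 489 [615. -95. 113.] top mid [611.9 -97.9] z 113.7 circ 610.7 -98.5 23.0
blue 521 [619. -31. 114.] top mid [615.  -33.7] z 113.8 circ 614.0 -33.5 23.3
blue 560 [623.  32. 113.] top mid [618.6  30.2] z 113.7 circ 617.9 28.7 22.9
red 336 [534. 177. 130.] top mid [528.3 175.8] z 134.4 circ 527.8 174.9 13.6
jaw 67 [594.  47.  67.]
wrist
blue 65 [605.  48. 107.] top mid [604.1  46.6] z 110.6 circ 604.6 46.7 4.7
red 879 [523. 177. 134.] top mid [524.9 176.5] z 134.3 circ 525.7 176.4 14.2
yellow 380 [543. 394.  68.] top mid [544.4 393.2] z 68.0 circ 545.1 395.3 38.5
jaw 4 [592.  56.  74.]
```

The lever is seated (z 134.3, as at the start) and the hub comes out at about 3.40. Now the guard.

```bash
python3 -m creep '0 0 0 0 0 -0.052;0 0 0 0 0 -0.052;0 0 0 0 0 -0.0515;0.3 0.75 0 0 0 0;0.3 0.75 0 0 0 0;0.3 0.75 0 0 0 0;0.3 0.75 0 0 0 0;0.3 0.75 0 0 0 0;0 0 0 0 0 0;0 0 0 0 0 0' 0.5
python3 - <<'E'
from h import *; from p import rect
s=manip.read_state();print(s['eef_pos'],s['eef_rot'],s['joints'])
for n in('scene','wrist'):
    c=shot(n,n+'11.png');P=cloud(c);h=cv2.cvtColor(c['color'],cv2.COLOR_RGB2HSV)
    m=(h[...,0]>22)&(h[...,0]<36)&(h[...,1]>120)&(P[...,2]>55)&(P[...,2]<80)&(P[...,0]>440)&(P[...,0]<640)&(P[...,1]>300)&(P[...,1]<450)
    q=P[m];print(n,len(q),rect(q[:,:2],0,0))
    x0=q[:,0].min()
    for a in range(0,60,6):
        r=q[(q[:,0]>x0+a)&(q[:,0]<x0+a+6)]
        if len(r)>3: print(round(x0+a),len(r),np.round(np.percentile(r[:,1],[3,97]),1),np.round(np.median(r[:,2]),1))
E
```

```text
clock: 74.03
eef_pos: [477.6, 337.4, 189.0]
eef_rot: [-3.141, -0.001, 3.097]
wrist_force: [-0.2, 0.1, 0.3]
finger_gap: 47.0
finger_force: 0.0
[477.63620987 337.39349709 189.03195957] [-3.14084639e+00 -7.40723606e-04  3.09711041e+00] [ 5.52472091e-01  3.67444173e-01  1.39460064e+00 -2.04507109e-04
  1.38057995e+00 -9.73803498e-01]
scene 2398 (np.float64(-0.057), array([527.3, 366.6]), array([118.3,  69.1]))
463 22 [361.5 375.3] 69.2
469 27 [361.2 375.7] 69.5
475 31 [361.6 376.2] 69.6
481 30 [360.5 375.4] 69.5
487 32 [360.4 374.7] 69.1
493 43 [337.8 376.7] 68.8
499 134 [334.9 399.6] 68.5
505 139 [334.7 401. ] 68.1
511 134 [333.9 398.9] 68.1
517 146 [333.6 400.3] 68.1
wrist 4260 (np.float64(-0.113), array([526.9, 367.3]), array([121.5,  67. ]))
464 81 [363.9 377.1] 69.2
470 80 [363.7 377. ] 69.5
476 79 [363.5 376.9] 69.5
482 74 [363.4 376. ] 69.5
488 74 [363.2 375.8] 69.4
494 93 [336.7 375.6] 69.0
500 334 [335.6 400.7] 68.3
506 351 [337.5 401.5] 68.0
512 341 [336.3 400.9] 68.0
518 339 [335.9 400.2] 68.0
```

View pics/wrist11.png

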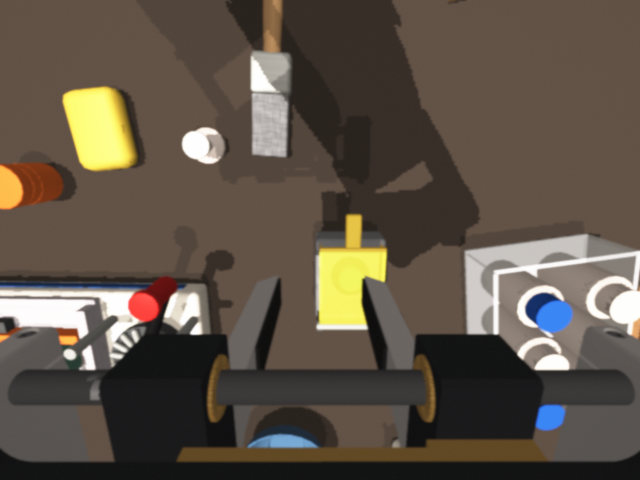

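The wrist view shows the tab at (353,230). Measured: tab centre y ≈ 369.7, x 463–497, top z 69.5, all consistent with the text.

```bash
python3 g.py 473.5 369.7 189; python3 -m creep '0.07 0.4 0 0 0 0;0.07 0.4 0 0 0 0;0 0 0 0 0 0;0 0 0.8 0 0 0;0 0 0.8 0 0 0;0 0 0.8 0 0 0;0 0 0.8 0 0 0;0 0 0.8 0 0 0;0 0 0.38 0 0 0;0 0 0 0 0 0;0 0 0 0 0 0' 0.5 && python3 lv.py && python3 -m creep '0 0 0 0 0 0;0 0 0 0 0 0;0 0 0 0 0 0;0 0 0 0 0 0;0 0 0 0 0 0' 1 12
```

```text
at [477.9 337.1 189.4] [-3.141 -0.     3.096]
[473.5 369.7 189. ] units [0.147 0.808 0.009]
clock: 75.5
eef_pos: [474.0, 370.6, 15.8]
eef_rot: [3.14, 0.001, 3.097]
wrist_force: [0.3, 0.3, 0.6]
finger_gap: 47.0
finger_force: 0.0
TCP r 280.84759031772364 phi_s 0.9763061626165517 yaw->phi_s -0.003539293783844724 z 15.775188144470182 F [0.3 0.3 0.6] gap 47.03808778066109
clock: 76.12
eef_pos: [473.5, 370.6, 14.6]
eef_rot: [3.141, 0.0, 3.097]
wrist_force: [0.9, 3.2, 0.9]
finger_gap: 15.7
finger_force: 12.0
```

```bash
python3 -m creep '-0.033 0 -0.441 0 0 0;-0.099 0 -0.431 0 0 0;-0.162 0 -0.411 0 0 0;-0.222 0 -0.383 0 0 0;-0.276 0 -0.345 0 0 0;-0.325 0 -0.300 0 0 0;0 0 0 0 0 0'; python3 -m creep '-0.366 0 -0.248 0 0 0;-0.399 0 -0.191 0 0 0;-0.423 0 -0.129 0 0 0;0 0 0 0 0 0'
```

```text
clock: 77.0
eef_pos: [519.1, 368.5, 108.2]
eef_rot: [3.14, 0.001, 3.097]
wrist_force: [-1.2, 4.9, 2.2]
finger_gap: 15.9
finger_force: 12.0
clock: 77.5
eef_pos: [566.5, 366.2, 130.1]
eef_rot: [3.141, 0.0, 3.097]
wrist_force: [0.6, 4.6, 1.2]
finger_gap: 15.6
finger_force: 12.0
```

```bash
python3 -m creep '-0.437 0 -0.064 0 0 0;-0.442 0 0.002 0 0 0;-0.437 0 0.068 0 0 0;-0.14 0 0.035 0 0 0;0 0 0 0 0 0' && python3 -m creep '0 0 0 0 0 0;0 0 0 0 0 0;0 0 0 0 0 0;0 0 -0.5 0 0 0;0 0 -0.5 0 0 0;0 0 -0.5 0 0 0;0 0 0 0 0 0;0 0 0 0 0 0' 0.6
python3 - <<'E'
from h import *; from m import jars
s=manip.read_state();print(s['joints'])
for n in('scene','top'):
    c=shot(n,n+'12.png');P=cloud(c);h=cv2.cvtColor(c['color'],cv2.COLOR_RGB2HSV)
    m=(h[...,0]>22)&(h[...,0]<36)&(h[...,1]>120)&(P[...,2]>70)&(P[...,0]>540)&(P[...,0]<700)&(P[...,1]>300)&(P[...,1]<430)
    q=P[m]
    if len(q)>10:
        print(n,len(q),np.round(np.percentile(q,[2,50,98],0)).tolist())
        t=q[q[:,2]>150].mean(0);b=q[q[:,2]<100].mean(0);print('angle',np.pi/2+np.arctan2(t[0]-b[0],t[2]-b[2]))
    g=(h[...,0]>40)&(h[...,0]<85)&(h[...,1]>100)&(P[...,0]>500)&(P[...,0]<580)&(P[...,1]>330)&(P[...,1]<400)
    q=P[g]
    if len(q)>10: print('green',len(q),np.round(np.percentile(q,[3,50,97],0),1).tolist())
E
```

```text
clock: 78.12
eef_pos: [624.2, 363.5, 128.3]
eef_rot: [3.141, 0.0, 3.097]
wrist_force: [1.2, 4.3, 1.3]
finger_gap: 16.1
finger_force: 12.0
clock: 79.12
eef_pos: [623.4, 363.4, 186.8]
eef_rot: [-3.141, -0.001, 3.097]
wrist_force: [0.1, 0.4, -0.6]
finger_gap: 37.3
finger_force: 0.0
[ 4.77016698e-01  7.05410011e-01  8.95873484e-01 -7.27100087e-05
  1.54165938e+00 -1.04935086e+00]
scene 986 [[600.0, 328.0, 72.0], [625.0, 361.0, 145.0], [643.0, 396.0, 181.0]]
angle 1.9306521560664307
green 112 [[527.3, 353.0, 60.0], [536.6, 362.2, 62.6], [544.3, 371.2, 64.5]]
top 567 [[546.0, 303.0, 83.0], [601.0, 347.0, 492.0], [660.0, 409.0, 534.0]]
angle 1.5841066887865494
```

View pics/scene12.png

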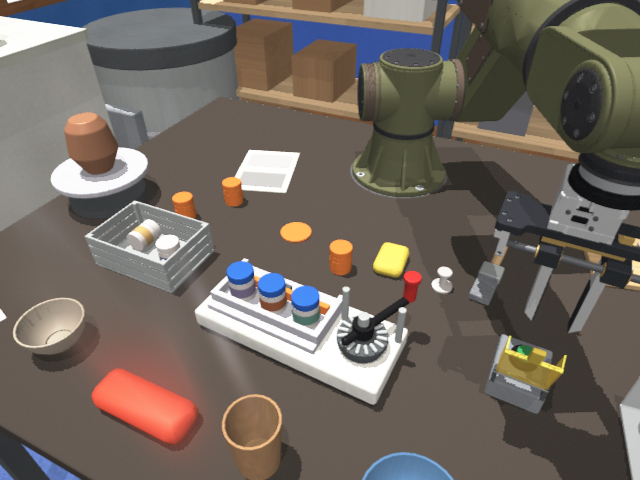

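The guard is standing back at about 1.93 rad. Next I'll close the fingers, move over the button and measure it.

```bash
python3 -m creep '0.55 0.04 0 0 0 0;0.55 0.04 0 0 0 0;0.55 0.02 0 0 0 0;0.5 0.02 0 0 0 0;0 0 0 0 0 0;0 0 0 0 0 0;0 0 0 0 0 0' 1 12
python3 - <<'E'
from h import *
for n in('wrist','top','scene'):
    c=shot(n);P=cloud(c);h=cv2.cvtColor(c['color'],cv2.COLOR_RGB2HSV)
    g=(h[...,0]>40)&(h[...,0]<85)&(h[...,1]>100)&(P[...,0]>500)&(P[...,0]<580)&(P[...,1]>330)&(P[...,1]<400)&(P[...,2]<75)
    q=P[g]
    if len(q)>10: print(n,'green',len(q),np.round(np.percentile(q,[2,50,98],0),1).tolist(),cv2.minEnclosingCircle(q[q[:,2]>np.median(q[:,2])-3][:,:2].astype(np.float32)))
E
python3 g.py 538.3 366.8 187 538.3 366.8 30
```

```text
clock: 80.1
eef_pos: [538.6, 371.9, 187.5]
eef_rot: [-3.141, -0.0, 3.097]
wrist_force: [0.3, 0.3, 1.0]
finger_gap: 0.6
finger_force: 0.0
wrist green 600 [[525.0, 354.7, 51.9], [537.5, 367.6, 62.2], [553.3, 380.1, 64.0]] ((537.9765014648438, 366.6343078613281), 13.83650016784668)
top green 143 [[525.6, 357.4, 49.2], [538.1, 371.1, 61.8], [554.5, 387.2, 67.8]] ((538.2421264648438, 370.91217041015625), 14.707306861877441)
scene green 103 [[528.0, 353.0, 59.7], [537.1, 362.4, 62.5], [544.2, 371.5, 64.7]] ((536.157470703125, 362.98992919921875), 11.783506393432617)
at [538.3 372.  187.7] [-3.141 -0.     3.097]
[538.3 366.8 187. ] units [-0.005 -0.13   0.017]
[538.3 366.8  30. ] units [-1.000e-03  1.000e-03  3.925e+00]
```

```bash
python3 -m creep '0 -0.13 0 0 0 0;0 0 0.8 0 0 0;0 0 0.8 0 0 0;0 0 0.8 0 0 0;0 0 0.8 0 0 0;0 0 0.5 0 0 0;0 0 0 0 0 0;0 0 0 0 0 0'; python3 -m creep '0 0 0.1 0 0 0;0 0 0.05 0 0 0;0 0 0 0 0 0'; python3 -m creep '0 0 0.05 0 0 0;0 0 0 0 0 0';python3 -m creep '0 0 0.05 0 0 0;0 0 0 0 0 0'
```

```text
clock: 81.25
eef_pos: [538.4, 367.3, 41.4]
eef_rot: [3.141, 0.002, 3.097]
wrist_force: [0.4, -0.2, -0.2]
finger_gap: 0.5
finger_force: 0.0
clock: 81.62
eef_pos: [537.7, 367.0, 34.0]
eef_rot: [-3.142, -0.0, 3.097]
wrist_force: [0.2, 0.5, -0.4]
finger_gap: 0.4
finger_force: 0.0
clock: 81.88
eef_pos: [537.7, 366.9, 31.8]
eef_rot: [-3.141, -0.0, 3.097]
wrist_force: [-0.5, -0.8, -0.0]
finger_gap: 0.7
finger_force: 0.0
clock: 82.12
eef_pos: [537.8, 367.0, 30.0]
eef_rot: [3.141, 0.0, 3.097]
wrist_force: [0.2, 0.3, 1.7]
finger_gap: 0.2
finger_force: 0.7
```

Contact begins at z 30 (real 62). Pressing fully.

```bash
for i in 1; do python3 -m creep '0 0 0.05 0 0 0;0 0 0.05 0 0 0;0 0 0 0 0 0'; python3 -m creep '0 0 0.05 0 0 0;0 0 0 0 0 0'; python3 -m creep '0 0 0.04 0 0 0;0 0 0 0 0 0'; done | egrep 'pos|wrist'
```

```text
eef_pos: [537.9, 367.0, 26.0]
wrist_force: [-0.6, 0.6, 4.0]
eef_pos: [537.9, 367.0, 24.1]
wrist_force: [-0.1, -0.1, 4.7]
eef_pos: [538.1, 367.1, 23.9]
wrist_force: [-6.3, -4.3, 15.7]
```

Bottomed out (force jumps to 15.7 N after 6 mm). Retreat and check the end state.

```bash
python3 -m creep '0 0 0 0 0 0;0 0 -0.3 0 0 0;0 0 -0.7 0 0 0;0 0 -0.8 0 0 0;0 0 -0.8 0 0 0;0 0 -0.8 0 0 0;0 0 -0.6 0 0 0;0.8 0 0 0 0 0;0.8 0 0 0 0 0;0.8 0 0 0 0 0;0 0 0 0 0 0;0 0 0 0 0 0;0 0 0 0 0 0;0 0 0 0 0 0'
python3 - <<'E'
from h import *; from m import jars
for n in('scene','top'):
    c=shot(n,n+'13.png');P=cloud(c);h=cv2.cvtColor(c['color'],cv2.COLOR_RGB2HSV);print(n)
    for k in('blue','red'):
      for o in jars(P,c['color'],k):
        if o[2][1]<450: print(*o)
    g=(h[...,0]>40)&(h[...,0]<85)&(h[...,1]>100)&(P[...,0]>500)&(P[...,0]<580)&(P[...,1]>330)&(P[...,1]<400)&(P[...,2]<75)
    if g.sum(): print('green z',np.median(P[g][:,2]))
    m=(h[...,0]>22)&(h[...,0]<36)&(h[...,1]>120)&(P[...,2]>70)&(P[...,2]<200)&(P[...,0]>540)&(P[...,0]<700)&(P[...,1]>300)&(P[...,1]<430)
    q=P[m]
    if len(q)>50: t=q[q[:,2]>150].mean(0);b=q[q[:,2]<100].mean(0);print('guard angle',np.pi/2+np.arctan2(t[0]-b[0],t[2]-b[2]))
E
```

```text
clock: 84.75
eef_pos: [442.3, 371.0, 182.0]
eef_rot: [-3.141, -0.0, 3.097]
wrist_force: [0.5, 0.7, -0.3]
finger_gap: 0.5
finger_force: 0.0
scene
blue 490 [615. -95. 114.] top mid [611.6 -97.7] z 113.9 circ 609.9 -97.7 23.5
blue 522 [619. -32. 114.] top mid [614.3 -33.6] z 113.7 circ 613.4 -34.6 23.6
blue 559 [623.  32. 113.] top mid [618.4  30.2] z 113.7 circ 617.7 29.7 23.5
red 336 [533. 177. 130.] top mid [527.7 175.4] z 134.4 circ 527.7 175.0 14.0
green z 62.608570810068045
guard angle 1.9395381700385173
top
blue 304 [616.  34. 113.] top mid [616.2  33.5] z 113.8 circ 616.5 33.0 22.4
blue 296 [613. -30. 113.] top mid [612.7 -30. ] z 113.6 circ 612.5 -30.3 22.6
blue 303 [609. -93. 113.] top mid [608.7 -93.6] z 113.4 circ 608.5 -94.0 22.7
red 143 [524. 178. 134.] top mid [524.8 178.5] z 135.4 circ 524.8 178.8 14.0
green z 61.9575276644149
guard angle 1.9542397287295936
```

View pics/scene13.png

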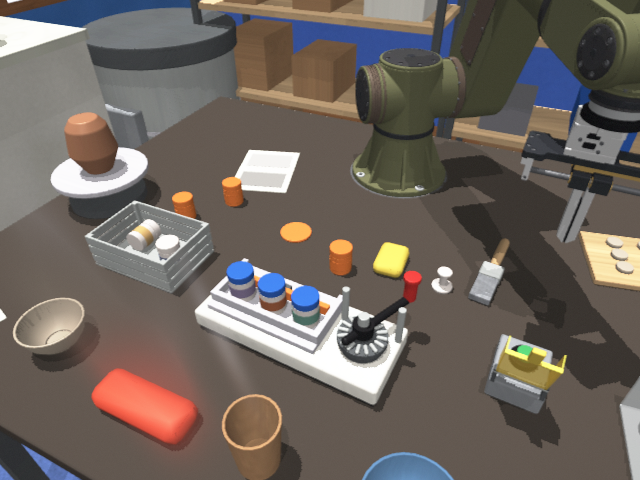

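Everything is in place: jars upright in the tray and in the basket, lever seated, guard up, button back up, arm clear.

```bash
python3 -c "from cell import manip; print(manip.sign_off())"
```

```text
the job is handed in; nothing more can be done
None
```

The job is handed in, with no verdict returned: both white-lidded jars are in the basket, the three blue ones upright in the tray, the clamp at its stop with the lever seated, the guard up and the start button pressed fully; my first grasp tipped one white jar over in the tray, and I recovered it into the basket, where it lies leaning.

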